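Gang up louvre slats in the clamping jig

TASK

Get the new slats for the louvred closet door ready for trimming: clear the old offcut off the jig into the grey bin, then lay every slat flat in the jig, bare-wood edge towards the fence, and nudge them into one tight row, the first against the fence, each touching the next, all ends butted against the end stop. When the row is square, press the clamp's red handle down until it locks by itself, and leave the other things on the bench where they are.

Things in the scene. Friction and masses are not known exactly. Their poses are not given: they have to be found in the camera images.
- slat1: louvre slat, a flat strip 160 mm long (its x axis), 32 mm wide (y), 8 mm thick (z), about 35 g. White, rounded front edge; the square back edge (+y side) shows as an 11 mm band of bare dark wood along its whole length, the same on both faces. Origin at the centre of the slat. Not every slat is there each time: absent ones give None.
- slat2: louvre slat, a flat strip 160 mm long (its x axis), 32 mm wide (y), 8 mm thick (z), about 35 g. White, rounded front edge; the square back edge (+y side) shows as an 11 mm band of bare dark wood along its whole length, the same on both faces. Origin at the centre of the slat. Not every slat is there each time: absent ones give None.
- slat3: louvre slat, a flat strip 160 mm long (its x axis), 32 mm wide (y), 8 mm thick (z), about 35 g. White, rounded front edge; the square back edge (+y side) shows as an 11 mm band of bare dark wood along its whole length, the same on both faces. Origin at the centre of the slat. Not every slat is there each time: absent ones give None.
- slat4: louvre slat, a flat strip 160 mm long (its x axis), 32 mm wide (y), 8 mm thick (z), about 35 g. White, rounded front edge; the square back edge (+y side) shows as an 11 mm band of bare dark wood along its whole length, the same on both faces. Origin at the centre of the slat. Not every slat is there each time: absent ones give None.
- slat5: louvre slat, a flat strip 160 mm long (its x axis), 32 mm wide (y), 8 mm thick (z), about 35 g. White, rounded front edge; the square back edge (+y side) shows as an 11 mm band of bare dark wood along its whole length, the same on both faces. Origin at the centre of the slat. Not every slat is there each time: absent ones give None.
- jig: clamping jig fixed to the bench: board 18 mm thick, spanning x -120 to 115, y -170 to 95 mm from its origin (on the bench). A dark wooden fence along the far (+x) side rises 22 mm above the board; an aluminium end stop across the -y side rises 16 mm. The bed is open at -x (213 mm deep) and at +y. A toggle clamp stands behind the stop
- corner (a point): inner corner of the bed, on the board's top (18 mm above the bench) where the faces of fence and stop meet; axes as the jig: -x along the stop away from the fence, +y along the fence away from the stop. A slat home first in the row has its centre at x -16, y +80, z +4 mm, its own +y towards the fence; each next one 32 mm more to -x
- clamp (a joint): toggle clamp handle, hinge along the jig's x: 0 open, handle 0.95 rad above level, pointing to -y; 0.95 down, level. Sprung open up to 0.78 rad, beyond that it snaps down and holds. Up to 9 N at the grip to press, 4 N to lift off. It swings a 160 mm wooden bar: upright behind the stop when open (top 120 mm above the bench), pressing on the slats 9 to 31 mm from their stop ends when down
- handle (a point): on the axis of the clamp's red round grip (18 mm thick, 85 mm long), 85 mm from the hinge line and 33 mm short of the free end. At joint value q it is at jig x 15, y -130 - 85 cos(0.95-q), z 60 + 85 sin(0.95-q) mm. Can be pinched from above, fingers closing along the jig's x, and turns freely between the pads
- offcut: end of an old slat left lying on the jig bed, 55 mm long (x), 32 mm wide (y), 8 mm thick, 12 g, white with a dark wood edge. Origin at the centre of its underside
- bin_in (a point): centre of the inner floor (4 mm above the bench) of the grey open offcut bin, 140 by 140 mm outside, walls 4 mm thick and 50 mm high, fixed to the bench
- tape: tape measure, yellow, 60 x 32 x 50 mm; not part of the job, leave it be
- door_knob: white door knob, 34 mm across, 30 mm high; not part of the job, leave it be
- screwdriver: screwdriver lying flat, origin under its middle; not part of the job, leave it be
- glue: yellow glue bottle, 56 mm across, 150 mm high; not part of the job, leave it be
- sand_block: cork sanding block, 60 x 100 x 30 mm; not part of the job, leave it be
- screw_jar: glass jar, 60 mm across, 70 mm high; not part of the job, leave it be
- hinge_plate: brass hinge, 30 x 60 x 8 mm; not part of the job, leave it be

How it is judged:
By the outcome, as a careful person would: the job done as asked, in the order asked, and still so for the second after the job is handed in, with the robot touching nothing.
Of slat1, slat2, slat3, slat4, slat5 only 3 to 5 are there at a start; the rules pass over those that are not, and their reading is None.
At some moment in a run one of slat1, slat2, slat3, slat4, slat5 may be knocked a few centimetres aside while the robot is not near it.
Once in a run the grip may slacken for a moment while it holds something.
It also fails if it takes over 210 s, if anything falls off the work surface, if the arm or the gripper's body presses on something with over 40 N, if the wrist force passes 120 N, or if a joint passes its speed limit or range.

ROBOT

A 6-joint arm with a two-finger parallel gripper is mounted at the origin on the work surface. World frame = base frame: x ahead of the robot, y to its left, z up, the work surface at z = 0. Lengths are in mm, angles in rad, forces in N, time in s.
With the tool pointing down it reaches from about 275 to 750 mm from the base axis. Payload 10.2 kg.
Tool frame: the origin (TCP) lies midway between the tips of the shut fingers; the grasp point (between the pads) lies 19 mm behind it; z points along the fingers, y is the line along which they close (so a half turn about z gives the same grasp; the last joint's range is limited). The gripper opens to 85 mm and grips with 20 to 120 N. Pads are 22 mm wide; open, the fingers measure 114 mm over their backs; the gripper's body (76 mm by 85 mm) begins 54 mm behind the grasp point. The pads swing forward as they close: fully open they stand 13 mm farther back than shut.
Start: joints at [-1.491, 0.313, 1.498, -0, 1.331, -0.223], TCP at [156.539, -501.125, 194.094] pointing down, gripper open.
Joint ranges: [-2.94, 2.94], [-0.97, 2.17], [0.19, 2.56], [-1.23, 4.37], [0.02, 3.11], [-2.88, 2.88]. Speed limits (rad/s): [2.39, 2.39, 3.01, 3.14, 3.14, 3.14].

INTERFACE

Orientations are given as a unit quaternion [w, x, y, z].
In Python, from rig import ctrl, capture, camera_info gives the robot as it stands.
- The arm moves only by the tool apply_moves, never from a script. Its argument "targets" is a list of rows, each a list of 3 entries, a list of its own where there are three numbers: the finger opening in mm, from 0 to 85.4, then the shift along the world's x, y, z in mm, then the turn, a rotation vector about the world's x, y, z in degrees. In form: [[grip, [dx, dy, dz], [rx, ry, rz]], ...]. A call has 1 to 20 rows; each row is the pose to reach, as a shift and turn from the pose commanded when the call began; what a row does not reach only later rows make up. A row lasts 1/10 s, in which the tool goes at most 50 mm and 8.59 degrees, less where a joint would pass 70% of its speed; a pose out of reach is approached as far as the arm can. A call with a gripper value outside its range is refused whole. The fingers move at their own pace and stop on an object; "squeeze" is the grip in N (left out, the last holds). Time passes only in rows, so rows that repeat a pose let the fingers close. It gives the time, the measured TCP pose, the force, the opening and the grip force at its end, in the units of the state.
- ctrl.sense(): the state, without advancing time (a new reading comes with each control period).
- capture(name): name is "scene" or "top" or "wrist"; returns (picture, depth): 420x560x3 uint8, blue, green, red; 420x560 float32, mm along the optical axis (not along the pixel's ray), 0 where there is no reading.
- camera_info(name): a dict with "vfov" (degrees; the focal length in pixels is half the picture's height over the tangent of half this angle, whatever the lens; pixels are square), "cx", "cy" (the principal point, pixels), "extrinsics" (4x4, takes a point from camera to world coordinates). Camera axes: x right, y down, z forward; pixel columns grow to the right and rows downward; lengths in mm; the calibration is good to about 2 mm. A picture is of the moment at which its call begins: read the wrist's pose just before it. camera_info takes no time and is no camera call; for the wrist camera it gives the pose at the moment of the call.
- ctrl.finish_job(): hands the job in; it is judged then, once.
The state is a dict: "time_s": time; "joints": joint angles; "dq": joint speeds; "tau": joint torques, N m; "eef_pos": TCP position; "ee_rot": TCP orientation; "force": force on the tool from outside, world axes, zero at the start; "wrist_torque": the same for the moment, N m; "grip_width": opening from 0.0 (shut) to 1.0 (fully open); "grip_force": force on a finger pad.
Only numpy, scipy, OpenCV 4.12 (cv2) and the standard library are available. Lean on these libraries where they do the work, as an engineer would, in place of code of your own. Each camera call takes 0.05 s, during which the arm holds its last target. There are 200 camera calls.

## Working session

There is one attempt and no reset: what is moved stays moved. The work goes in short steps, Python scripts to look and compute and a tool call to move; the robot and the scene stay as the last step left them, time stands still between calls to the robot, and variables do not carry over. Pictures are saved under pics/ and viewed, at most 14 in all, crops included, and the job is handed in when it is done.

Besides the shell and the picture viewer there is one more tool, called after ">>>" as a command line: name --argument value ..., lists and objects as JSON in quotes. apply_moves: Moves the arm, as the interface text tells. Its arguments: {"type":"object","properties":{"targets":{"type":"array","items":{"type":"array"}},"squeeze":{"type":"number"}},"required":["targets"]}

```bash
ls; mkdir -p pics; python3 - <<'E'
from rig import ctrl,capture,camera_info
import cv2,numpy as np
s=ctrl.sense();print(s)
for n in("scene","top"):
    p,d=capture(n);cv2.imwrite(f"pics/{n}0.png",p);np.save(f"{n}_d.npy",d);print(n,camera_info(n))
E
```

```text
pics
{'time_s': 0.0, 'joints': array([-1.49142095e+00,  3.13466102e-01,  1.49847670e+00,  1.31372860e-06,
        1.33095567e+00, -2.23379895e-01]), 'dq': array([-0.00097169,  0.00108106,  0.0001607 ,  0.00051604,  0.00138103,
       -0.00100535]), 'tau': array([ 1.39280863e-03, -4.12263143e+01, -2.59742725e+01, -1.02391359e-04,
        4.13861009e-03,  5.63182700e-08]), 'eef_pos': array([ 156.50323378, -500.80804219,  193.5119464 ]), 'ee_rot': array([-6.51167465e-04,  9.88564081e-01,  1.50799971e-01,  4.76063370e-05]), 'force': array([-0.93819998,  0.23562058, -0.00756791]), 'wrist_torque': array([ 0.00976123, -0.01977508,  0.01501535]), 'grip_force': 0.0, 'grip_width': 1.0019840730993603}
scene {'vfov': 44.6038978498569, 'cx': 280.3182557291458, 'cy': 212.5497253244437, 'extrinsics': array([[ 5.68880674e-01,  4.79853867e-01, -6.67918442e-01,
         1.41356267e+03],
       [ 8.22341758e-01, -3.43098405e-01,  4.53913558e-01,
        -5.39530931e+02],
       [-1.13495761e-02, -8.07479876e-01, -5.89785924e-01,
         8.60817471e+02],
       [ 0.00000000e+00,  0.00000000e+00,  0.00000000e+00,
         1.00000000e+00]])}
top {'vfov': 49.06635494420226, 'cx': 281.1830600353954, 'cy': 213.26530314076058, 'extrinsics': array([[ 1.79906180e-02, -9.98551492e-01,  5.07075565e-02,
         4.87389972e+02],
       [-9.99831396e-01, -1.77808495e-02,  4.58493719e-03,
         3.66159341e+01],
       [-3.67667244e-03, -5.07814929e-02, -9.98703020e-01,
         1.43788354e+03],
       [ 0.00000000e+00,  0.00000000e+00,  0.00000000e+00,
         1.00000000e+00]])}
```

View pics/scene0.png

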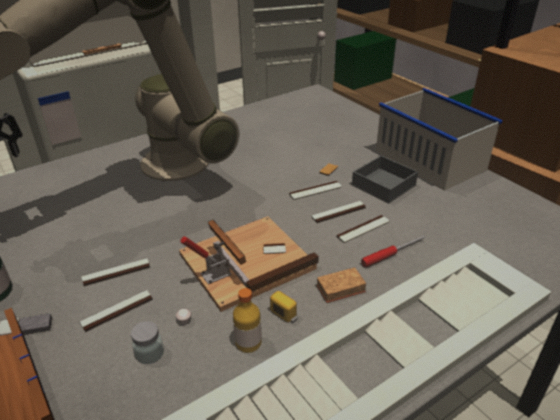

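View pics/top0.png

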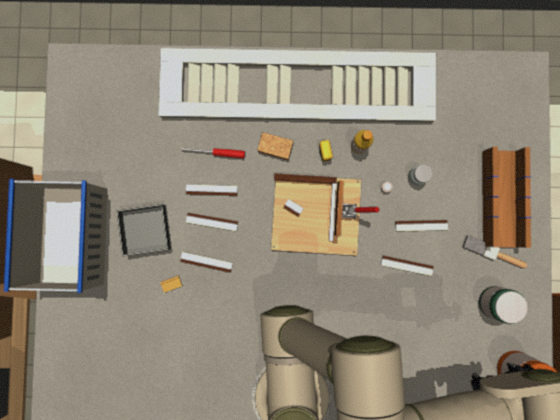

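```bash
cat > h.py <<'E'
import cv2,numpy as np
from rig import ctrl,capture,camera_info
def K(ci): return 210/np.tan(np.radians(ci['vfov']/2))
def ray(ci,uv,z):
    uv=np.atleast_2d(np.asarray(uv,float));E=ci['extrinsics'];f=K(ci)
    d=np.c_[(uv[:,0]-ci['cx'])/f,(uv[:,1]-ci['cy'])/f,np.ones(len(uv))]@E[:3,:3].T
    o=E[:3,3];return (o+d*((z-o[2])/d[:,2])[:,None])[:,:2]
def proj(ci,P):
    P=np.atleast_2d(P);E=ci['extrinsics'];f=K(ci);c=(P-E[:3,3])@E[:3,:3]
    return c[:,:2]/c[:,2:]*f+[ci['cx'],ci['cy']]
def white(p,vmin=150,smax=60):
    h=cv2.cvtColor(p,cv2.COLOR_BGR2HSV);return ((h[...,2]>vmin)&(h[...,1]<smax)).astype(np.uint8)
def darkw(p):
    h=cv2.cvtColor(p,cv2.COLOR_BGR2HSV);return ((h[...,2]<115)&(h[...,1]>70)).astype(np.uint8)
def slats(p,ci,z,amin=50,vmin=150):
    """white bars on plane z -> list of (white centre xy, len, wid, dir of long axis deg, side to dark)"""
    m=white(p,vmin);D=darkw(p);out=[]
    for c in cv2.findContours(m,cv2.RETR_EXTERNAL,cv2.CHAIN_APPROX_NONE)[0]:
        if cv2.contourArea(c)<amin: continue
        w=ray(ci,c[:,0,:],z).astype(np.float32)
        (cx,cy),(a,b),t=cv2.minAreaRect(w)
        if a<b: a,b,t=b,a,t+90
        t=(t+90)%180-90
        n=np.array([-np.sin(np.radians(t)),np.cos(np.radians(t))]);C=np.array([cx,cy])
        u=np.array([n[1],-n[0]])
        s=[]
        for sg in(1,-1):
            q=[np.r_[C+u*k*a+sg*n*(b/2+o),z] for k in np.linspace(-.35,.35,15) for o in(4,6,8)]
            q=np.round(proj(ci,q)).astype(int).clip(0,[559,419]);s.append(D[q[:,1],q[:,0]].mean())
        out.append((C.round(1),round(a,1),round(b,1),round(t,1),np.round(s,2)))
    return out
E
python3 - <<'E'
from h import *
p=cv2.imread('pics/top0.png');ci=camera_info('top')
for z in (8,):
  for o in slats(p,ci,z):
    if 20<o[1]<220: print(o)
c=p[120:290,110:470];cv2.imwrite('pics/topc.png',cv2.resize(c,None,fx=2.2,fy=2.2,interpolation=cv2.INTER_CUBIC))
w,d=capture('wrist');cv2.imwrite('pics/w0.png',w);print(camera_info('wrist'))
E
```

```text
(array([-52.6, 615.3]), 61.6, 50.8, -88.9, array([0., 0.]))
(array([  30.8, -450.9]), 32.9, 30.5, 1.1, array([0., 0.]))
(array([103. ,  14.1]), 42.9, 21.1, -88.9, array([0., 0.]))
(array([ 308.8, -352. ]), 55.0, 42.9, 1.1, array([0., 0.]))
(array([ 314.9, -484.7]), 62.9, 53.1, -5.3, array([0., 0.]))
(array([ 372.2, -538.6]), 89.3, 29.7, 5.4, array([0., 0.]))
(array([406.5, -85. ]), 48.3, 44.2, -25.9, array([0., 0.]))
(array([583.5,   4.2]), 56.4, 20.8, 58.9, array([0.96, 0.  ]))
(array([ 567.1, -114.8]), 175.7, 14.0, -3.3, array([0.  , 0.91]))
(array([647.5, 774.4]), 207.0, 8.5, 89.9, array([0. , 0.2]))
{'vfov': 66.76040635094161, 'cx': 280.85392484860034, 'cy': 214.58042516080783, 'extrinsics': array([[ 2.97696794e-01, -9.12083528e-01, -2.81922432e-01,
         2.27401228e+02],
       [-9.54659718e-01, -2.84791063e-01, -8.67114387e-02,
        -4.78178821e+02],
       [-1.20091417e-03,  2.94953706e-01, -9.55510790e-01,
         3.72894397e+02],
       [ 0.00000000e+00,  0.00000000e+00,  0.00000000e+00,
         1.00000000e+00]])}
```

View pics/topc.png

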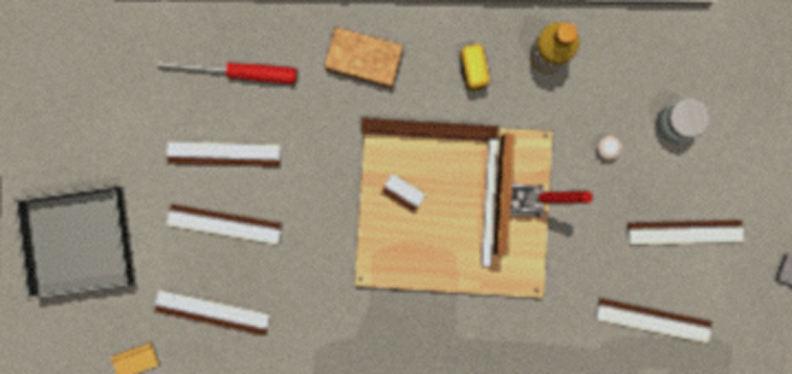

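View pics/w0.png

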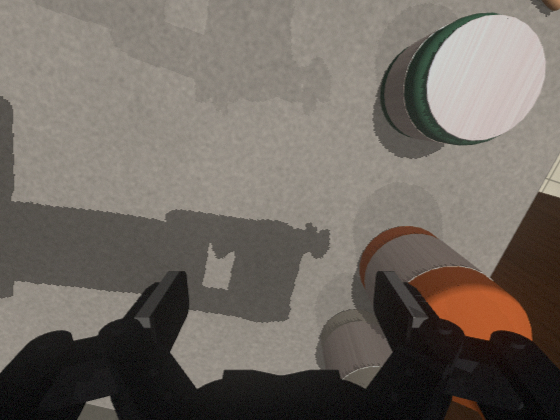

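```bash
python3 - <<'E'
from h import *
p=cv2.imread('pics/top0.png');ci=camera_info('top')
for v in (185,205):
  for o in slats(p,ci,8,30,v):
    if 20<o[1]<220 and 350<o[0][0]<720 and abs(o[0][1])<500: print(v,o)
h=cv2.cvtColor(p,cv2.COLOR_BGR2HSV)
m=((h[...,0]>8)&(h[...,0]<25)&(h[...,1]>90)&(h[...,2]>120)).astype(np.uint8);m[:,:265]=0;m[:,370:]=0;m[:165]=0
for c in cv2.findContours(m,0,cv2.CHAIN_APPROX_NONE)[0]:
    if cv2.contourArea(c)>400:
        w=ray(ci,c[:,0],18).astype(np.float32);print('board',cv2.minAreaRect(w),cv2.boundingRect(c))
m=darkw(p);m[:,:265]=0;m[:,345:]=0;m[:170]=0;m[195:]=0
c=max(cv2.findContours(m,0,cv2.CHAIN_APPROX_NONE)[0],key=cv2.contourArea);r=cv2.minAreaRect(ray(ci,c[:,0],40).astype(np.float32));print('fence',r,cv2.boxPoints(r))
m=(h[...,2]<75).astype(np.uint8);m[:,:110]=0;m[:,180:]=0;m[:195]=0;m[262:]=0
c=max(cv2.findContours(m,0,cv2.CHAIN_APPROX_NONE)[0],key=cv2.contourArea);print('bin',cv2.minAreaRect(ray(ci,c[:,0],50).astype(np.float32)))
E
```

```text
185 (array([ 400.5, -348.2]), 157.6, 18.0, 79.4, array([0.  , 0.87]))
185 (array([410.5, 273.2]), 157.5, 18.7, 78.6, array([0.91, 0.  ]))
185 (array([ 525.2, -394.6]), 155.7, 18.4, -86.8, array([0.71, 0.  ]))
185 (array([525. , 260.8]), 157.2, 18.9, 81.1, array([0. , 0.8]))
185 (array([584.2,   3.8]), 56.4, 19.2, 58.9, array([0.78, 0.  ]))
185 (array([635.6, 263.7]), 156.5, 18.7, 89.0, array([0.91, 0.  ]))
185 (array([ 567.1, -116. ]), 175.2, 8.9, -2.6, array([0.  , 0.89]))
185 (array([ 651. , -285.2]), 25.2, 24.9, 0.4, array([0., 0.]))
205 (array([ 400.8, -347.3]), 153.3, 13.8, 79.2, array([0.  , 0.51]))
205 (array([410.7, 273.2]), 154.3, 14.5, 78.3, array([0.56, 0.  ]))
205 (array([ 526.3, -393. ]), 152.6, 14.9, -87.1, array([0.64, 0.  ]))
205 (array([526.2, 260.9]), 152.7, 14.6, 81.3, array([0.  , 0.67]))
205 (array([583.9,   4.6]), 50.2, 13.9, 60.0, array([0.47, 0.  ]))
205 (array([636.4, 263.8]), 150.5, 14.6, 89.2, array([0.47, 0.  ]))
board ((557.8624877929688, -63.785797119140625), (263.7883605957031, 234.6665802001953), 87.41429138183594) (272, 179, 89, 77)
fence ((664.5606689453125, -34.20874786376953), (203.89971923828125, 50.128562927246094), 78.0205307006836) [[ 618.8814  -128.73598]
 [ 667.9183  -139.14072]
 [ 710.2399    60.31848]
 [ 661.20306   70.72322]]
bin ((500.1084899902344, 455.8774719238281), (135.9755401611328, 146.2515869140625), 9.171931266784668)
```

>>> apply_moves --targets '[[85,[100,110,96],[0,0,20]],[85,[403,461,96],[0,0,42]],[85,[403,461,96],[0,0,42]],[85,[403,461,96],[0,0,42]],[85,[403,461,96],[0,0,42]],[85,[403,461,96],[0,0,42]],[85,[403,461,96],[0,0,42]],[85,[403,461,96],[0,0,42]],[85,[403,461,96],[0,0,42]],[85,[403,461,96],[0,0,42]],[85,[403,461,96],[0,0,42]],[85,[403,461,96],[0,0,42]],[85,[403,461,96],[0,0,42]],[85,[403,461,96],[0,0,42]],[85,[403,461,96],[0,0,42]],[85,[403,461,96],[0,0,42]],[85,[403,461,96],[0,0,42]],[85,[403,461,96],[0,0,42]]]'

```text
time_s: 1.95
eef_pos: [559.2, -40.8, 290.2]
ee_rot: [0.0, 0.869, 0.495, 0.0]
force: [0.2, -1.0, 0.2]
grip_width: 0.997
grip_force: 0.0
```

```bash
cat >> h.py <<'E'
def snap(name):
    s=ctrl.sense();ci=camera_info('wrist');p,d=capture('wrist');cv2.imwrite(f'pics/{name}.png',p)
    w,x,y,zz=s['ee_rot'];psi=np.degrees(2*np.arctan2(y,x))-90
    print('t',round(s['time_s'],1),'tcp',s['eef_pos'].round(1),'psi',((psi+180)%360-180).round(2),'F',s['force'].round(1),'grip',round(s['grip_width']*85.4,1),s['grip_force'],'q6',np.degrees(s['joints'][5]).round(1))
    return p,d,ci
E
python3 - <<'E'
from h import *
p,d,ci=snap('w1')
for o in slats(p,ci,26,300,170): print(o)
E
```

```text
t 1.9 tcp [559.2 -40.8 290.2] psi -30.72 F [ 0.2 -1.   0.2] grip 85.2 0.0 q6 14.6
(array([ 414.4, -303.8]), 92.6, 17.3, 79.3, array([0., 1.]))
(array([ 528.1, -359.4]), 117.2, 17.4, -87.7, array([1., 0.]))
(array([ 564.9, -115.5]), 175.7, 10.7, -2.9, array([0.09, 0.16]))
(array([583.1,   4.2]), 53.8, 18.6, 58.8, array([1., 0.]))
(array([ 894.1, -166.7]), 381.5, 72.6, 89.9, array([0.09, 0.  ]))
(array([520.7, 200.7]), 51.6, 17.6, 81.1, array([0., 1.]))
(array([413.3, 237. ]), 101.3, 18.9, 78.7, array([1., 0.]))
```

View pics/w1.png

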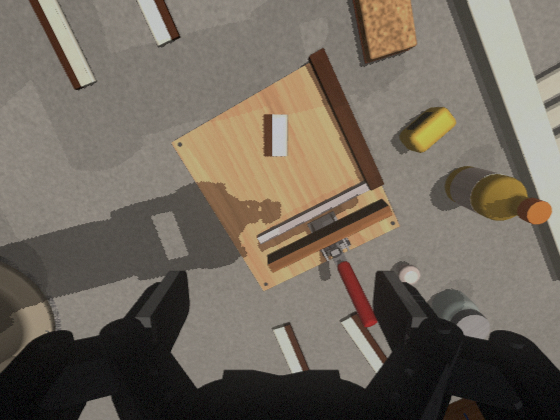

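```bash
python3 - <<'E'
from h import *
import pickle
p=cv2.imread('pics/w1.png');ci=camera_info('wrist');pickle.dump(ci,open('ci1.pkl','wb'))
h=cv2.cvtColor(p,cv2.COLOR_BGR2HSV)
m=((h[...,0]>6)&(h[...,0]<25)&(h[...,1]>85)&(h[...,2]>60)).astype(np.uint8)
# straight-line scans in world: along ex until colour leaves bed, for many y ; and along -ey
th=np.radians(-2.7);ex=np.array([np.cos(th),np.sin(th)]);ey=np.array([-ex[1],ex[0]]);O=np.array([562.1,-26.4])
V=cv2.GaussianBlur(h[...,2],(3,3),0).astype(float)
def samp(P,z): 
    u=proj(ci,np.c_[P,np.full(len(P),z)]).astype(np.float32);return cv2.remap(V.astype(np.float32),u[None,:,:1],u[None,:,1:],1)[0]
def edge(starts,d,lo,hi,z,sgn):
    t=np.arange(lo,hi,.25);pts=[]
    for s in starts:
        v=samp(s+t[:,None]*d,z);g=np.gradient(cv2.GaussianBlur(v[:,None],(1,9),0)[:,0])*sgn;i=g.argmax();pts.append(s+t[i]*d)
    return np.array(pts)
def fit(P):
    vx,vy,x,y=cv2.fitLine(P.astype(np.float32),cv2.DIST_HUBER,0,.01,.01).ravel();return np.degrees(np.arctan2(vy,vx)),x,y
A=edge([O+k*ey for k in np.arange(-50,60,5)],ex,80,105,18,-1);print('fence base',fit(A),((A-O)@ex).round(1))
for z,sg,lo,hi in((18,1,70,95),(34,1,70,95),(34,-1,75,105)):
    B=edge([O+k*ex for k in np.arange(-70,80,6)],-ey,lo,hi,z,sg);print('stop',z,sg,fit(B),((B-O)@ey).round(1))
E
```

```text
fence base (np.float32(87.27573), np.float32(657.19916), np.float32(-41.39643)) [95.7 95.8 95.5 95.7 95.8 95.7 95.3 95.8 95.7 95.8 95.5 95.7 95.8 96.
 95.5 95.8 95.7 95.8 89.5 89.5 90.8 95.8]
stop 18 1 (np.float32(-2.586156), np.float32(560.0735), np.float32(-111.82938)) [-85.3 -85.8 -85.8 -85.5 -85.3 -85.5 -85.8 -85.5 -85.2 -85.3 -85.8 -85.8
 -85.5 -85.3 -85.3 -85.3 -85.5 -85.5 -85.5 -85.5 -85.5 -85.3 -85.3 -85.
 -85.3]
stop 34 1 (np.float32(-2.5892289), np.float32(568.69165), np.float32(-107.40043)) [-80.5 -80.8 -80.8 -80.7 -80.5 -80.5 -80.8 -80.8 -80.8 -80.8 -80.8 -80.5
 -80.5 -80.2 -80.2 -80.5 -80.5 -80.8 -80.8 -80.8 -80.8 -80.5 -80.5 -80.5
 -80.5]
stop 34 -1 (np.float32(-2.5851588), np.float32(556.91583), np.float32(-102.36512)) [-76.3 -76.2 -76.2 -76.  -76.3 -76.3 -76.3 -76.  -76.  -76.  -76.  -76.
 -76.  -76.2 -76.3 -76.  -76.3 -76.2 -76.2 -76.  -76.3 -76.  -76.  -76.
 -76. ]
```

>>> apply_moves --targets '[[50,[19,47.5,-100],[0,0,0]],[50,[19,47.5,-200],[0,0,0]],[50,[19,47.5,-200],[0,0,0]],[50,[19,47.5,-230],[0,0,0]],[50,[19,47.5,-250],[0,0,0]],[50,[19,47.5,-260],[0,0,0]],[50,[19,47.5,-269.5],[0,0,0]],[50,[19,47.5,-269.5],[0,0,0]],[50,[19,47.5,-269.5],[0,0,0]],[25,[19,47.5,-269.5],[0,0,0]],[25,[19,47.5,-269.5],[0,0,0]],[25,[19,47.5,-269.5],[0,0,0]],[25,[19,47.5,-269.5],[0,0,0]],[25,[19,47.5,-269.5],[0,0,0]],[25,[19,47.5,-269.5],[0,0,0]],[25,[19,47.5,-240],[0,0,0]]]' --squeeze 35

```text
time_s: 3.6
eef_pos: [576.3, 7.7, 47.2]
ee_rot: [-0.002, 0.869, 0.495, -0.003]
force: [-0.3, -0.7, 0.5]
grip_width: 0.291
grip_force: 0.0
```

```bash
python3 - <<'E'
from h import *
p,d,ci=snap('w2')
E
```

```text
t 3.6 tcp [576.3   7.7  47.2] psi -30.66 F [-0.3 -0.7  0.5] grip 24.8 0.0 q6 19.8
```

View pics/w2.png

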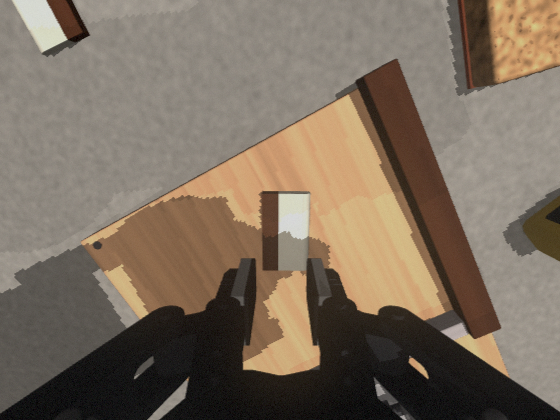

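```bash
python3 - <<'E'
from h import *
ci=camera_info('wrist');p=cv2.imread('pics/w2.png')
_,d=capture('wrist')
for z in(26,46):
  for o in slats(p,ci,z,300,150):
    if 40<o[1]<70: print(z,o)
def pt(u,v):
    z=d[v,u];f=K(ci);return (ci['extrinsics']@np.array([(u-ci['cx'])/f*z,(v-ci['cy'])/f*z,z,1]))[:3].round(1)
for u,v in((290,220),(270,220),(290,255),(330,200),(400,150),(250,290),(318,290),(240,275),(328,275)):print((u,v),pt(u,v))
E
```

```text
26 (array([447.3,  24.4]), 49.8, 12.3, 80.3, array([0., 0.]))
26 (array([575.4, 162.2]), 69.2, 13.5, -30.6, array([0., 0.]))
46 (array([463.6,  29.1]), 45.0, 11.1, 80.3, array([0., 0.]))
46 (array([579.4, 153.6]), 62.5, 12.2, -30.6, array([0., 0.]))
(290, 220) [588.   10.8  25.7]
(270, 220) [616.6  72.6 233.5]
(290, 255) [574.7 -12.2  24.9]
(330, 200) [618.4   6.7  17.4]
(400, 150) [669.1  19.1  38.7]
(250, 290) [571.2  20.1 117. ]
(318, 290) [596.4   9.3 123.2]
(240, 275) [568.8  25.5 110.5]
(328, 275) [600.5   3.  104.5]
```

```bash
python3 - <<'E'
from h import *
ci=camera_info('wrist')
print(ray(ci,[[262.5,191],[310,191],[262.5,271],[310,271],[286,231]],26).round(1))
T=ctrl.sense()['eef_pos'];print(T,proj(ci,T),proj(ci,T+[0,0,19]))
for s in(-1,1):
  a=np.radians(-30.7);print(proj(ci,T+s*np.array([np.cos(a),np.sin(a),0])*12.4))
E
```

```text
[[583.2  37.8]
 [610.3  21.7]
 [552.5 -12.1]
 [581.7 -29.6]
 [582.3   5.5]]
[580.38739893   7.08902783  53.16062356] [[282.84749953 245.82488386]] [[283.23258872 259.19623528]]
[[262.40884722 245.85754557]]
[[303.27288394 245.79224336]]
```

>>> apply_moves --targets '[[55,[1.5,-1,0],[0,0,0]],[55,[1.5,-1,0],[0,0,0]],[55,[1.5,-1,0],[0,0,0]],[55,[1.5,-1,-20],[0,0,0]],[55,[1.5,-1,-31],[0,0,0]],[55,[1.5,-1,-31],[0,0,0]],[55,[1.5,-1,-31],[0,0,0]],[20,[1.5,-1,-31],[0,0,0]],[20,[1.5,-1,-31],[0,0,0]],[20,[1.5,-1,-31],[0,0,0]],[20,[1.5,-1,-31],[0,0,0]],[20,[1.5,-1,-31],[0,0,0]],[20,[1.5,-1,-31],[0,0,0]],[20,[1.5,-1,-31],[0,0,0]],[20,[1.5,-1,-31],[0,0,0]]]' --squeeze 35

```text
time_s: 5.2
eef_pos: [580.0, 6.4, 19.1]
ee_rot: [-0.0, 0.869, 0.495, -0.0]
force: [-0.0, 0.2, -0.9]
grip_width: 0.238
grip_force: 0.0
```

```bash
python3 - <<'E'
from h import *
p,d,ci=snap('w3')
E
```

```text
t 5.2 tcp [580.    6.4  19.1] psi -30.65 F [-0.   0.2 -0.9] grip 20.3 0.0 q6 19.7
```

View pics/w3.png

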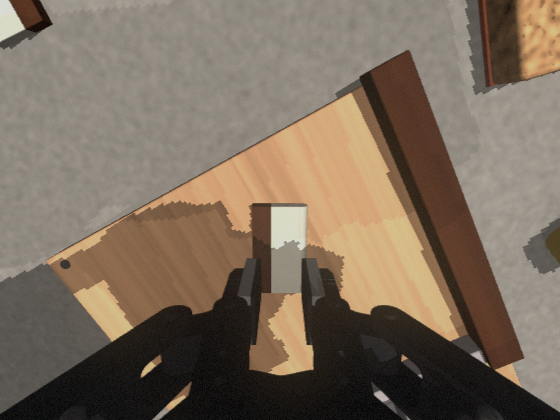

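```bash
python3 - <<'E'
from h import *
ci=camera_info('wrist');_,d=capture('wrist');f=K(ci)
T=ctrl.sense()['eef_pos'];a=np.radians(-30.65);Y=np.array([np.cos(a),np.sin(a)]);X=np.array([-Y[1],Y[0]])
for v in(255,262,270,280,290,310,335,345):
    r=[]
    for u in(240,247,252,256,262,280,300,304,308,312,318):
        z=d[v,u];P=(ci['extrinsics']@np.array([(u-ci['cx'])/f*z,(v-ci['cy'])/f*z,z,1]))[:3]-T
        r.append((int(X@P[:2]),int(Y@P[:2]),int(P[2])) if z else None)
    print(v,r)
E
```

```text
255 [(-7, -26, -2), (-6, -22, 0), (-2, -18, 6), (-2, -15, 6), (-3, -12, 6), (-3, -1, 5), (-3, 10, 5), (-3, 12, 4), (-6, 15, -1), (-6, 17, -1), (-6, 21, -1)]
262 [(-11, -26, 0), (11, -16, 45), (10, -14, 45), (11, -12, 45), (-7, -12, 6), (-7, -1, 6), (-7, 10, 5), (10, 9, 44), (11, 11, 45), (10, 13, 44), (-11, 21, -2)]
270 [(6, -20, 44), (11, -15, 53), (10, -13, 53), (10, -12, 53), (-12, -12, 6), (-13, -1, 6), (-13, 10, 5), (10, 8, 53), (10, 10, 52), (11, 12, 54), (10, 15, 52)]
280 [(6, -19, 54), (11, -15, 62), (10, -13, 61), (11, -11, 62), (-20, -12, 5), (-20, -1, 5), (-19, 10, 6), (8, 8, 58), (10, 10, 60), (11, 11, 62), (10, 14, 61)]
290 [(11, -16, 70), (10, -14, 69), (10, -12, 70), (7, -11, 63), (-25, -12, 7), (-26, -1, 5), (-27, 10, 5), (4, 8, 58), (10, 9, 70), (10, 10, 69), (10, 13, 69)]
310 [(12, -15, 85), (6, -13, 77), (4, -12, 73), (0, -11, 66), (-46, -13, -2), None, (-46, 11, -1), (-3, 8, 61), (4, 9, 74), (6, 10, 76), (12, 11, 85)]
335 [(17, -12, 104), (0, -13, 82), (-6, -12, 74), (-10, -11, 68), (-65, -13, -1), (-65, -1, -2), (-64, 11, -1), (-65, 14, -1), (-6, 9, 73), (-2, 10, 79), (16, 9, 103)]
345 [(17, -12, 108), (-2, -13, 84), (-73, -20, -1), (-73, -18, -2), (-73, -14, -1), (-73, -1, -2), (-72, 11, 0), (-73, 14, -2), (-73, 17, -2), None, (17, 8, 108)]
```

>>> apply_moves --targets '[[50,[2,-1,0],[0,0,0]],[50,[2,-1,0],[0,0,0]],[50,[2,-1,0],[0,0,0]],[50,[2,-1,-10],[0,0,0]],[50,[2,-1,-20],[0,0,0]],[50,[2,-1,-26],[0,0,0]],[50,[2,-1,-26],[0,0,0]],[50,[2,-1,-26],[0,0,0]]]'

```text
time_s: 6.1
eef_pos: [582.0, 5.4, -7.1]
ee_rot: [-0.0, 0.869, 0.495, -0.0]
force: [0.3, -1.0, 0.6]
grip_width: 0.582
grip_force: 0.0
```

```bash
cat >> h.py <<'E'
def tips(d,ci):
    T=ctrl.sense()['eef_pos'];f=K(ci);v,u=np.mgrid[200:345,150:420];z=d[v,u]
    P=np.stack([(u-ci['cx'])/f*z,(v-ci['cy'])/f*z,z],-1)@ci['extrinsics'][:3,:3].T+ci['extrinsics'][:3,3]-T
    X=ci['extrinsics'][:2,0];X=X/np.hypot(*X);F=np.array([-X[1],X[0]])
    y=P[...,:2]@X;x=P[...,:2]@F;k=(z>0)&(x>3)&(x<16)&(np.abs(y)<60)&(P[...,2]>10)
    for s in(-1,1):
        kk=k&(y*s>0);print('tip side',s,'zmin',np.percentile(P[...,2][kk],2).round(1),'y inner',np.percentile(s*y[kk],3).round(1)*s)
E
python3 - <<'E'
from h import *
p,d,ci=snap('w4');tips(d,ci)
E
```

```text
t 6.1 tcp [582.    5.4  -7.1] psi -30.65 F [ 0.3 -1.   0.6] grip 49.7 0.0 q6 19.7
tip side -1 zmin 23.3 y inner -3.8
tip side 1 zmin 23.2 y inner 3.8
```

>>> apply_moves --targets '[[50,[0,0,-8],[0,0,0]],[50,[0,0,-14],[0,0,0]],[50,[0,0,-16],[0,0,0]],[50,[0,0,-16],[0,0,0]],[20,[0,0,-16],[0,0,0]],[20,[0,0,-16],[0,0,0]],[20,[0,0,-16],[0,0,0]],[20,[0,0,-16],[0,0,0]],[20,[0,0,-16],[0,0,0]]]' --squeeze 35

```text
time_s: 7.05
eef_pos: [584.7, 4.8, -19.7]
ee_rot: [0.002, 0.869, 0.495, 0.003]
force: [-2.0, -0.7, 25.1]
grip_width: 0.362
grip_force: 47.8
```

>>> apply_moves --targets '[[20,[0,0,4],[0,0,0]],[20,[0,0,30],[0,0,0]],[20,[0,0,80],[0,0,0]],[20,[0,0,110],[0,0,0]],[20,[-20,60,120],[0,0,0]],[20,[-82,450,120],[0,0,0]],[20,[-82,450,120],[0,0,0]],[20,[-82,450,120],[0,0,0]],[20,[-82,450,120],[0,0,0]],[20,[-82,450,120],[0,0,0]],[20,[-82,450,120],[0,0,0]],[20,[-82,450,120],[0,0,0]],[20,[-82,450,120],[0,0,0]],[20,[-82,450,120],[0,0,0]],[20,[-82,450,120],[0,0,0]],[20,[-82,450,120],[0,0,0]]]'

```text
time_s: 8.65
eef_pos: [500.3, 454.2, 96.6]
ee_rot: [0.0, 0.869, 0.495, -0.001]
force: [0.0, -0.2, 0.3]
grip_width: 0.362
grip_force: 35.0
```

```bash
python3 - <<'E'
from h import *
p,d,ci=snap('w5')
h=cv2.cvtColor(p,cv2.COLOR_BGR2HSV);m=(h[...,2]<70).astype(np.uint8);m[250:]=0
t,_=capture('top');cv2.imwrite('pics/top5.png',t)
E
```

```text
t 8.7 tcp [500.3 454.2  96.6] psi -30.69 F [ 0.  -0.2  0.3] grip 30.9 34.966004490852356 q6 63.0
```

View pics/w5.png

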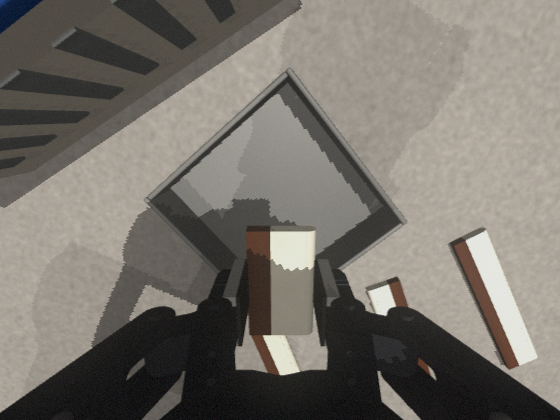

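```bash
python3 - <<'E'
from h import *
ci=camera_info('wrist')
print(ray(ci,[[148,200],[405,220],[276,210],[290,70]],50).round(1)); print(ray(ci,[[280,280]],ctrl.sense()['eef_pos'][2]+42))
E
```

```text
[[424.5 518.5]
 [579.9 407.9]
 [501.1 463.9]
 [558.  540.7]]
[[499.29134907 454.60729138]]
```

>>> apply_moves --targets '[[20,[1,8,-45],[0,0,0]],[20,[1,8,-90],[0,0,0]],[20,[1,8,-112],[0,0,0]],[20,[1,8,-112],[0,0,0]],[45,[1,8,-112],[0,0,0]],[45,[1,8,-112],[0,0,0]],[45,[1,8,-112],[0,0,0]],[45,[1,8,-62],[0,0,0]],[45,[1,8,-12],[0,0,0]],[45,[-30,-80,30],[0,0,0]],[45,[-30,-80,60],[0,0,0]],[45,[-30,-80,60],[0,0,0]],[45,[-30,-80,60],[0,0,0]]]'

```text
time_s: 10.05
eef_pos: [471.0, 374.8, 161.1]
ee_rot: [0.0, 0.869, 0.494, 0.003]
force: [0.2, 0.7, -0.4]
grip_width: 0.523
grip_force: 0.0
```

```bash
python3 - <<'E'
from h import *
p,d,ci=snap('w6');
for o in slats(p,ci,8,200,185):
    if o[1]<180 and abs(o[0][1])<600:print('w',o)
t,_=capture('top');cv2.imwrite('pics/top6.png',t);ct=camera_info('top')
for o in slats(t,ct,8,30,185):
    if 20<o[1]<220 and 350<o[0][0]<720 and abs(o[0][1])<500: print('top',o)
E
```

```text
t 10.1 tcp [471.  374.8 161.1] psi -30.73 F [ 0.2  0.7 -0.4] grip 44.7 0.0 q6 58.1
w (array([409.3, 266.9]), 148.1, 20.0, 78.8, array([0.98, 0.  ]))
w (array([525.1, 260.2]), 159.3, 18.9, 81.2, array([0., 1.]))
w (array([634.6, 262.7]), 159.5, 19.0, 89.1, array([1., 0.]))
w (array([504.9, 460. ]), 53.8, 20.2, 59.2, array([1., 0.]))
top (array([ 400.5, -348.2]), 157.6, 17.7, 79.2, array([0.  , 0.84]))
top (array([409.6, 267.1]), 143.8, 18.0, 78.6, array([0.87, 0.  ]))
top (array([ 525.8, -394.6]), 155.6, 18.0, -87.4, array([0.87, 0.  ]))
top (array([525.3, 261. ]), 157.8, 18.3, 81.1, array([0. , 0.8]))
top (array([635.6, 263.7]), 156.7, 18.7, 88.9, array([0.91, 0.  ]))
top (array([ 567.2, -115.7]), 175.0, 8.4, -2.6, array([0.  , 0.78]))
top (array([ 651. , -285.2]), 25.2, 24.9, 0.4, array([0., 0.]))
```

>>> apply_moves --targets '[[52,[59,-115,0],[0,0,22]],[52,[59,-115,-30],[0,0,22]],[52,[59,-115,-80],[0,0,22]],[52,[59,-115,-130],[0,0,22]],[52,[59,-115,-175],[0,0,22]],[52,[59,-115,-190],[0,0,22]],[52,[59,-115,-196],[0,0,22]],[52,[59,-115,-196],[0,0,22]],[52,[59,-115,-196],[0,0,22]],[22,[59,-115,-196],[0,0,22]],[22,[59,-115,-196],[0,0,22]],[22,[59,-115,-196],[0,0,22]],[22,[59,-115,-196],[0,0,22]],[22,[59,-115,-196],[0,0,22]]]' --squeeze 40

```text
time_s: 11.55
eef_pos: [530.2, 261.2, -37.6]
ee_rot: [0.001, 0.758, 0.652, 0.001]
force: [-1.4, 0.4, 13.0]
grip_width: 0.362
grip_force: 46.6
```

>>> apply_moves --targets '[[22,[0,0,40],[0,0,0]],[22,[0,0,90],[0,0,0]],[22,[20,-40,130],[0,0,3]],[22,[88,-288,130],[0,0,6]],[22,[88,-288,130],[0,0,6]],[22,[88,-288,130],[0,0,6]],[22,[88,-288,130],[0,0,6]],[22,[88,-288,130],[0,0,6]],[22,[88,-288,130],[0,0,6]],[22,[88,-288,90],[0,0,6]],[22,[88,-288,60],[0,0,6]],[22,[88,-288,60],[0,0,6]],[22,[88,-288,60],[0,0,6]]]'

```text
time_s: 12.85
eef_pos: [617.3, -26.9, 21.6]
ee_rot: [-0.0, 0.723, 0.691, 0.0]
force: [0.2, -0.5, 0.6]
grip_width: 0.359
grip_force: 40.1
```

```bash
python3 - <<'E'
from h import *
p,d,ci=snap('w7');z=ctrl.sense()['eef_pos'][2]+38+6
for o in slats(p,ci,z,200,150):print('w',o)
E
```

```text
t 12.8 tcp [617.3 -26.9  21.6] psi -2.6 F [ 0.2 -0.5  0.6] grip 30.7 40.14805197715759 q6 -10.7
w (array([ 672.9, -100.2]), 39.3, 8.8, -53.6, array([0.  , 0.09]))
w (array([748.5, -97.8]), 29.6, 24.3, -78.2, array([0. , 0.4]))
w (array([479.7, -68. ]), 67.6, 20.4, 72.8, array([0.  , 0.07]))
w (array([609.7, -55.9]), 46.7, 20.3, 87.9, array([0.04, 1.  ]))
w (array([613.2,  19.6]), 63.7, 20.2, 87.6, array([0., 1.]))
w (array([631.7,  25. ]), 247.7, 130.7, -4.0, array([0.07, 0.33]))
```

View pics/w7.png

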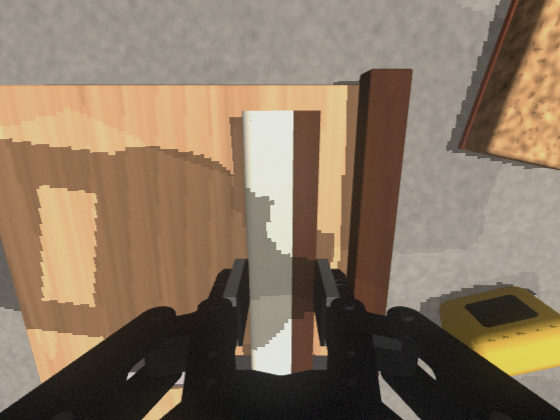

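>>> apply_moves --targets '[[22,[0,0,-25],[0,0,0]],[22,[0,0,-37],[0,0,0]],[22,[0,0,-41],[0,0,0]],[22,[0,0,-41],[0,0,0]],[42,[0,0,-41],[0,0,0]],[42,[0,0,-41],[0,0,0]],[42,[0,0,-41],[0,0,0]],[42,[0,0,-30],[0,0,0]],[42,[0,0,0],[0,0,0]],[10,[0,0,45],[0,0,30]],[10,[0,45,60],[0,0,60]],[10,[-10,100,60],[0,0,90]],[10,[-10,100,60],[0,0,90]],[10,[-10,100,60],[0,0,90]],[10,[-10,100,60],[0,0,90]],[10,[-10,100,60],[0,0,90]],[10,[-10,100,60],[0,0,90]],[10,[-10,100,60],[0,0,90]],[10,[-10,100,60],[0,0,90]]]'

```text
time_s: 14.8
eef_pos: [607.2, 72.4, 82.1]
ee_rot: [0.0, 0.055, 0.998, 0.0]
force: [-0.5, 0.3, -0.0]
grip_width: 0.122
grip_force: 0.0
```

```bash
cat >> h.py <<'E'
th=np.radians(-2.62);EX=np.array([np.cos(th),np.sin(th)]);EY=np.array([-EX[1],EX[0]]);C0=np.array([654.0,-111.4])
def jig(p,ci,z=26,vmin=150):
    "slats on the bed in corner coordinates: dark-ward corrected centre"
    for o in slats(p,ci,z,200,vmin):
        q=o[0]-C0;print('jig xy',(q@EX).round(1),(q@EY).round(1),'L',o[1],'W',o[2],'ang',o[3],o[4])
E
python3 - <<'E'
from h import *
p,d,ci=snap('w8');jig(p,ci,26,170)
E
```

```text
t 14.8 tcp [607.2  72.4  82.1] psi 83.65 F [-0.5  0.3 -0. ] grip 10.4 0.0 q6 -87.8
jig xy -47.0 80.3 L 159.3 W 20.3 ang 87.5 [0. 1.]
jig xy -42.6 341.3 L 113.2 W 18.0 ang 89.1 [1. 0.]
jig xy -77.4 -12.0 L 160.1 W 11.3 ang -3.0 [0.02 0.  ]
```

View pics/w8.png

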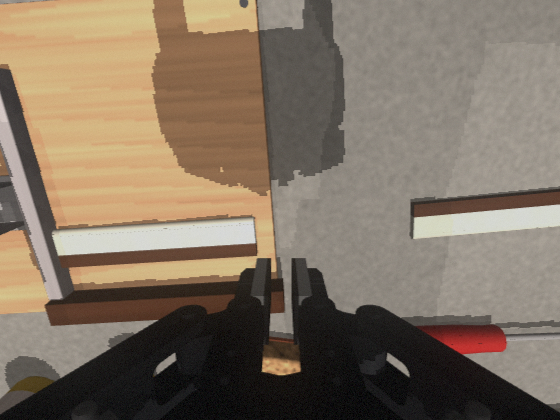

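>>> apply_moves --targets '[[0,[15,6,0],[0,0,0]],[0,[15,6,0],[0,0,0]],[0,[15,6,-50],[0,0,0]],[0,[15,6,-98],[0,0,0]],[0,[15,6,-98],[0,0,0]],[0,[15,1,-98],[0,0,0]],[0,[14.8,-3,-98],[0,0,0]],[0,[14.6,-6,-98],[0,0,0]],[0,[14.5,-8,-98],[0,0,0]],[0,[14.4,-10,-98],[0,0,0]],[0,[14.4,-11,-98],[0,0,0]],[0,[14.4,-11,-98],[0,0,0]]]'

```text
time_s: 16.05
eef_pos: [621.5, 61.3, -16.8]
ee_rot: [0.0, 0.059, 0.998, -0.0]
force: [-0.6, -0.5, 0.1]
grip_width: -0.003
grip_force: 0.0
```

>>> apply_moves --targets '[[0,[0,2,0],[0,0,4.2]],[0,[0,0,0],[0,0,4.2]],[0,[0,-1,0],[0,0,4.2]],[0,[0,-2,0],[0,0,4.2]],[0,[0,-3,0],[0,0,4.2]],[0,[0,-3,0],[0,0,4.2]]]'

```text
time_s: 16.65
eef_pos: [621.4, 58.2, -16.9]
ee_rot: [-0.0, 0.022, 1.0, -0.0]
force: [0.0, -0.5, -0.4]
grip_width: 0.0
grip_force: 0.0
```

```bash
python3 - <<'E'
from h import *
p,d,ci=snap('w9');jig(p,ci,26,170)
cv2.imwrite('pics/w9c.png',p)
E
```

```text
t 16.6 tcp [621.4  58.2 -16.9] psi 87.46 F [ 0.  -0.5 -0.4] grip 0.0 0.0 q6 -92.8
jig xy -8.1 289.9 L 91.4 W 38.9 ang 11.9 [0. 0.]
jig xy -47.2 92.4 L 119.2 W 20.4 ang 87.4 [0. 1.]
jig xy -79.0 283.5 L 29.2 W 15.8 ang 11.9 [0. 0.]
jig xy -151.6 185.2 L 16.8 W 12.6 ang 87.4 [0. 0.]
```

>>> apply_moves --targets '[[0,[0,-1,0],[0,0,0]],[0,[0,-2,0],[0,0,0]],[0,[0,-2.5,0],[0,0,0]],[0,[0,-2.5,0],[0,0,0]]]'

```text
time_s: 17.1
eef_pos: [621.4, 56.2, -16.9]
ee_rot: [0.0, 0.022, 1.0, 0.0]
force: [-0.2, 3.5, -0.5]
grip_width: 0.0
grip_force: 1.3
```

>>> apply_moves --targets '[[0,[0,4,0],[0,0,0]],[40,[0,4,35],[0,0,0]],[40,[-44.6,-40,35],[0,0,0]],[40,[-44.6,-84,35],[0,0,0]],[40,[-44.6,-84,20],[0,0,0]],[40,[-44.6,-84,-1.5],[0,0,0]],[40,[-44.6,-84,-1.5],[0,0,0]],[40,[-38.6,-84.3,-1.5],[0,0,0]],[40,[-32.6,-84.6,-1.5],[0,0,0]],[40,[-27.6,-84.8,-1.5],[0,0,0]],[40,[-22.6,-85,-1.5],[0,0,0]],[40,[-17.6,-85.2,-1.5],[0,0,0]],[40,[-12.6,-85.4,-1.5],[0,0,0]],[40,[-9.6,-85.6,-1.5],[0,0,0]],[40,[-7.6,-85.7,-1.5],[0,0,0]],[40,[-6.6,-85.7,-1.5],[0,0,0]],[40,[-6.6,-85.7,-1.5],[0,0,0]]]'

```text
time_s: 18.8
eef_pos: [614.9, -29.8, -18.4]
ee_rot: [0.0, 0.022, 1.0, -0.0]
force: [0.5, 1.1, -0.9]
grip_width: 0.47
grip_force: 0.0
```

Push on until contact force appears.

>>> apply_moves --targets '[[40,[1,0,0],[0,0,0]],[40,[2,-0.1,0],[0,0,0]],[40,[2.5,-0.1,0],[0,0,0]],[40,[2.5,-0.1,0],[0,0,0]]]'

```text
time_s: 19.2
eef_pos: [615.7, -29.8, -18.5]
ee_rot: [-0.002, 0.022, 1.0, 0.0]
force: [-8.3, -0.1, 5.0]
grip_width: 0.469
grip_force: 4.5
```

```bash
python3 - <<'E'
from h import *
p,d,ci=snap('w10');jig(p,ci,26,150)
T=ctrl.sense()['eef_pos'][:2]-C0;print(T@EX,T@EY)
E
```

```text
t 19.2 tcp [615.7 -29.8 -18.5] psi 87.5 F [-8.3 -0.1  5. ] grip 40.1 4.488105629570782 q6 -101.1
jig xy 37.9 8.3 L 17.7 W 6.4 ang 87.4 [0.53 0.  ]
jig xy 16.7 -61.9 L 36.6 W 14.5 ang -55.2 [0.18 0.  ]
jig xy -27.8 142.5 L 33.6 W 9.5 ang 87.5 [0.   0.49]
jig xy -22.2 80.0 L 48.7 W 20.6 ang 87.4 [0. 1.]
jig xy -28.7 17.6 L 34.9 W 9.9 ang -89.4 [0.11 0.  ]
jig xy -84.2 -37.9 L 13.7 W 11.2 ang -0.1 [0. 0.]
jig xy -59.4 182.8 L 200.3 W 48.3 ang 11.7 [0.   0.02]
jig xy -84.2 -10.7 L 149.6 W 11.9 ang -2.9 [0. 0.]
-42.0146732510415 79.77852953479932
```

>>> apply_moves --targets '[[40,[-8,0,0],[0,0,0]],[52,[-8,0,50],[0,0,0]],[52,[-8,20,100],[0,0,8]],[52,[12.7,293,140],[0,0,91.6]],[52,[12.7,293,140],[0,0,91.6]],[52,[12.7,293,140],[0,0,91.6]],[52,[12.7,293,140],[0,0,91.6]],[52,[12.7,293,140],[0,0,91.6]],[52,[12.7,293,140],[0,0,91.6]],[52,[12.7,293,140],[0,0,91.6]],[52,[12.7,293,140],[0,0,91.6]],[52,[12.7,293,140],[0,0,91.6]],[52,[12.7,293,140],[0,0,91.6]],[52,[12.7,293,140],[0,0,91.6]],[52,[12.7,293,140],[0,0,91.6]],[52,[12.7,293,140],[0,0,91.6]],[52,[12.7,293,140],[0,0,91.6]]]'

```text
time_s: 20.95
eef_pos: [628.9, 267.9, 121.6]
ee_rot: [-0.001, -0.698, 0.716, -0.002]
force: [0.3, -0.4, -0.9]
grip_width: 0.61
grip_force: 0.0
```

```bash
cat >> h.py <<'E'
def look(name,vmin=175,top=True):
    p,d,ci=snap(name);T=ctrl.sense()['eef_pos']
    R=[('w',o) for o in slats(p,ci,8,200,vmin)]
    if top:
        t,_=capture('top');R+=[('top',o) for o in slats(t,camera_info('top'),8,30,185)]
    for k,o in R:
        if 10<o[2]<26 and 60<o[1]<200 and max(o[4])>.4:
            a=np.radians(o[3]);n=np.array([-np.sin(a),np.cos(a)])*(1 if o[4][0]>o[4][1] else -1)
            print(k,'centre',(o[0]+5*n).round(1),'L',o[1],'ang',o[3],'dark dir',np.degrees(np.arctan2(n[1],n[0])).round(1),'shift',(o[0]+5*n-T[:2]).round(1))
E
python3 - <<'E'
from h import *
look('w11')
E
```

```text
t 20.9 tcp [628.9 267.9 121.6] psi 178.5 F [ 0.3 -0.4 -0.9] grip 52.1 0.0 q6 -165.0
w centre [416.1 321.1] L 61.1 ang 78.6 dark dir 168.6 shift [-212.8   53.2]
w centre [630.3 261.9] L 159.5 ang 89.0 dark dir 179.0 shift [ 1.4 -6. ]
top centre [ 405.3 -348.8] L 157.0 ang 79.3 dark dir -10.7 shift [-223.5 -616.7]
top centre [ 531.  -394.4] L 155.6 ang -87.4 dark dir 2.6 shift [ -97.9 -662.3]
top centre [629.6 221.7] L 72.4 ang 88.4 dark dir 178.4 shift [  0.7 -46.2]
```

>>> apply_moves --targets '[[52,[1.4,-6,0],[0,0,-2]],[52,[1.4,-6,0],[0,0,-2]],[52,[1.4,-6,-60],[0,0,-2]],[52,[1.4,-6,-100],[0,0,-2]],[52,[1.4,-6,-100],[0,0,-2]],[52,[1.4,-6,-100],[0,0,-2]],[52,[1.4,-6,-100],[0,0,-2]]]'

```text
time_s: 21.75
eef_pos: [632.0, 262.5, 25.1]
ee_rot: [0.001, -0.685, 0.728, -0.004]
force: [-0.1, -0.8, 1.1]
grip_width: 0.608
grip_force: 0.0
```

```bash
python3 - <<'E'
from h import *
look('w12',top=False)
print(np.degrees(ctrl.sense()['joints']).round(1))
E
```

```text
t 21.8 tcp [632.  262.5  25.1] psi 176.5 F [-0.1 -0.8  1.1] grip 51.9 0.0 q6 -163.5
w centre [631.  306.2] L 72.0 ang 89.1 dark dir 179.1 shift [-0.9 43.7]
w centre [629.4 213.4] L 62.9 ang 89.0 dark dir 179.0 shift [ -2.5 -49.1]
[  12.9   46.7   65.4   -0.4   67.7 -163.5]
```

>>> apply_moves --targets '[[52,[-1.5,-0.5,-40],[0,0,0]],[52,[-1.5,-0.5,-55],[0,0,0]],[52,[-1.5,-0.5,-60.5],[0,0,0]],[52,[-1.5,-0.5,-60.5],[0,0,0]],[22,[-1.5,-0.5,-60.5],[0,0,0]],[22,[-1.5,-0.5,-60.5],[0,0,0]],[22,[-1.5,-0.5,-60.5],[0,0,0]],[22,[-1.5,-0.5,-60.5],[0,0,0]],[22,[-1.5,-0.5,-60.5],[0,0,0]],[22,[-1.5,-0.5,-60.5],[0,0,0]]]'

```text
time_s: 22.8
eef_pos: [629.9, 261.9, -36.9]
ee_rot: [-0.0, -0.685, 0.728, -0.003]
force: [0.2, 0.3, 6.6]
grip_width: 0.36
grip_force: 39.9
```

>>> apply_moves --targets '[[22,[0,0,40],[0,0,0]],[22,[0,0,90],[0,0,0]],[22,[-5,-20,130],[0,0,-8]],[22,[-44,-287,130],[0,0,-120]],[22,[-44,-287,130],[0,0,-120]],[22,[-44,-287,130],[0,0,-120]],[22,[-44,-287,130],[0,0,-120]],[22,[-44,-287,130],[0,0,-120]],[22,[-44,-287,130],[0,0,-120]],[22,[-44,-287,130],[0,0,-120]],[22,[-44,-287,130],[0,0,-120]],[22,[-44,-287,130],[0,0,-120]],[22,[-44,-287,130],[0,0,-120]],[22,[-44,-287,130],[0,0,-120]],[22,[-44,-287,130],[0,0,-120]],[22,[-44,-287,130],[0,0,-120]],[22,[-44,-287,130],[0,0,-120]],[22,[-44,-287,130],[0,0,-120]]]'

```text
time_s: 24.6
eef_pos: [584.8, -25.4, 91.4]
ee_rot: [-0.003, 0.286, 0.958, 0.0]
force: [-0.1, 0.7, -0.6]
grip_width: 0.359
grip_force: 39.5
```

>>> apply_moves --targets '[[22,[0,0,0],[0,0,-59.2]],[22,[0,0,0],[0,0,-59.2]],[22,[0,0,0],[0,0,-59.2]],[22,[0,0,0],[0,0,-59.2]],[22,[0,0,0],[0,0,-59.2]],[22,[0,0,0],[0,0,-59.2]],[22,[0,0,0],[0,0,-59.2]],[22,[0,0,-40],[0,0,-59.2]],[22,[0,0,-70],[0,0,-59.2]],[22,[0,0,-70],[0,0,-59.2]],[22,[0,0,-70],[0,0,-59.2]]]'

```text
time_s: 25.7
eef_pos: [585.1, -25.5, 22.0]
ee_rot: [-0.002, 0.723, 0.691, 0.002]
force: [-0.1, -0.3, 0.6]
grip_width: 0.358
grip_force: 39.5
```

```bash
python3 - <<'E'
from h import *
p,d,ci=snap('w13');T=ctrl.sense()['eef_pos'];print('tcp jig',((T[:2]-C0)@EX).round(1),((T[:2]-C0)@EY).round(1))
print('held plane');jig(p,ci,T[2]+45,150);print('board');jig(p,ci,26,150)
E
```

```text
t 25.7 tcp [585.1 -25.5  22. ] psi -2.59 F [-0.1 -0.3  0.6] grip 30.5 39.5020866394043 q6 -11.7
tcp jig -72.1 82.6
held plane
jig xy -198.2 34.4 L 68.1 W 38.8 ang 73.0 [0.   0.13]
jig xy -77.7 54.4 L 47.3 W 19.8 ang 88.0 [0.04 1.  ]
jig xy -34.1 113.2 L 91.8 W 16.0 ang 87.4 [0. 1.]
jig xy -80.1 130.1 L 65.3 W 20.0 ang 89.7 [0. 1.]
jig xy -31.6 148.7 L 301.2 W 142.5 ang -30.6 [0.27 0.04]
board
jig xy -237.1 -4.1 L 89.4 W 51.0 ang 73.0 [0.   0.09]
jig xy -79.0 22.3 L 62.1 W 26.0 ang 88.0 [0.04 1.  ]
jig xy -21.8 99.3 L 120.5 W 21.0 ang 87.4 [0. 1.]
jig xy -82.0 121.5 L 85.7 W 26.3 ang 89.7 [0. 1.]
jig xy -18.5 145.9 L 395.3 W 187.0 ang -30.6 [0.24 0.07]
```

>>> apply_moves --targets '[[22,[0,0,-25],[0,0,0]],[22,[0,0,-37],[0,0,0]],[22,[0,0,-40.5],[0,0,0]],[22,[0,0,-40.5],[0,0,0]],[42,[0,0,-40.5],[0,0,0]],[42,[0,0,-40.5],[0,0,0]],[42,[0,0,-40.5],[0,0,0]],[42,[0,0,-30],[0,0,0]],[20,[0,0,10],[0,0,0]],[0,[4,45,20],[0,0,40]],[0,[5,100,20],[0,0,90]],[0,[5,100,20],[0,0,90]],[0,[5,100,20],[0,0,90]],[0,[5,100,20],[0,0,90]],[0,[5,100,20],[0,0,90]],[0,[5,100,20],[0,0,90]],[0,[5,100,20],[0,0,90]],[0,[5,100,20],[0,0,90]],[0,[5,100,0],[0,0,90]],[0,[5,100,-38.5],[0,0,90]]]'

```text
time_s: 27.75
eef_pos: [592.1, 74.5, -14.7]
ee_rot: [0.001, 0.021, 1.0, -0.001]
force: [0.5, -0.6, -1.3]
grip_width: 0.0
grip_force: 0.0
```

```bash
python3 - <<'E'
from h import *
p,d,ci=snap('w14');T=ctrl.sense()['eef_pos'];print('tcp jig',((T[:2]-C0)@EX).round(1),((T[:2]-C0)@EY).round(1))
jig(p,ci,26,150)
E
```

```text
t 27.8 tcp [592.1  74.5 -14.7] psi 87.6 F [ 0.5 -0.6 -1.3] grip 0.0 0.0 q6 -91.6
tcp jig -75.3 182.8
jig xy -23.0 67.3 L 71.2 W 21.3 ang 87.6 [0.   0.33]
jig xy -80.5 104.0 L 116.5 W 21.5 ang 89.6 [0. 1.]
jig xy -79.4 252.7 L 224.8 W 122.4 ang 12.1 [0.   0.13]
jig xy -182.9 192.2 L 31.6 W 11.4 ang 87.6 [0. 0.]
```

>>> apply_moves --targets '[[40,[0,0,30],[0,0,0]],[40,[-47.4,-45,30],[0,0,0]],[40,[-47.4,-100.7,30],[0,0,0]],[40,[-47.4,-100.7,15],[0,0,0]],[40,[-47.4,-100.7,-2],[0,0,0]],[40,[-47.4,-100.7,-2],[0,0,0]],[40,[-41.4,-101,-2],[0,0,0]],[40,[-35.4,-101.2,-2],[0,0,0]],[40,[-29.4,-101.5,-2],[0,0,0]],[40,[-24.4,-101.7,-2],[0,0,0]],[40,[-19.4,-102,-2],[0,0,0]],[40,[-14.4,-102.2,-2],[0,0,0]],[40,[-9.4,-102.4,-2],[0,0,0]],[40,[-6.4,-102.6,-2],[0,0,0]],[40,[-4.4,-102.6,-2],[0,0,0]],[40,[-2.9,-102.7,-2],[0,0,0]],[40,[-2.2,-102.7,-2],[0,0,0]],[40,[-2.2,-102.7,-2],[0,0,0]]]'

```text
time_s: 29.6
eef_pos: [583.4, -27.9, -19.8]
ee_rot: [-0.008, 0.023, 1.0, -0.0]
force: [-20.7, -1.3, 14.5]
grip_width: 0.464
grip_force: 10.6
```

>>> apply_moves --targets '[[40,[-8,0,0],[0,0,0]],[20,[-8,0,40],[0,0,0]],[0,[20,50,40],[0,0,0]],[0,[42.4,100,40],[0,0,0]],[0,[42.4,100,20],[0,0,0]],[0,[42.4,100,3],[0,0,0]],[0,[42.4,100,3],[0,0,0]],[0,[42.2,95,3],[0,0,0]],[0,[42,91,3],[0,0,0]],[0,[41.9,88,3],[0,0,0]],[0,[41.8,86,3],[0,0,0]],[0,[41.7,84.5,3],[0,0,0]],[0,[41.7,83.5,3],[0,0,0]],[0,[41.7,83,3],[0,0,0]],[0,[41.7,83,3],[0,0,0]]]'

```text
time_s: 31.1
eef_pos: [629.4, 55.7, -16.1]
ee_rot: [-0.002, 0.023, 1.0, -0.0]
force: [0.1, 4.8, 1.9]
grip_width: 0.0
grip_force: 2.4
```

```bash
python3 - <<'E'
from h import *
look('w15')
T=ctrl.sense()['eef_pos'];print('tcp jig',((T[:2]-C0)@EX).round(1),((T[:2]-C0)@EY).round(1))
p=cv2.imread('pics/w15.png');jig(p,camera_info('wrist'),26,150)
E
```

```text
t 31.1 tcp [629.4  55.7 -16.1] psi 87.32 F [0.1 4.8 1.9] grip 0.0 2.394949793815613 q6 -92.8
w centre [641.8 -33.4] L 140.3 ang 87.3 dark dir 177.3 shift [ 12.5 -89.1]
w centre [614.5 -54.8] L 76.4 ang 87.3 dark dir -2.7 shift [ -14.9 -110.5]
top centre [ 405.3 -348.8] L 157.0 ang 79.2 dark dir -10.8 shift [-224.  -404.5]
top centre [406.  274.5] L 156.9 ang 78.9 dark dir 168.9 shift [-223.4  218.8]
top centre [ 530.6 -394.4] L 155.6 ang -87.4 dark dir 2.6 shift [ -98.8 -450.1]
top centre [608.9 -61.4] L 94.4 ang 87.2 dark dir -2.8 shift [ -20.5 -117.1]
tcp jig -32.3 165.8
jig xy 38.1 18.1 L 31.8 W 12.4 ang -56.3 [0.04 0.8 ]
jig xy -21.9 87.6 L 124.2 W 20.7 ang 87.3 [1.   0.64]
jig xy -54.3 96.6 L 125.6 W 20.8 ang 87.3 [0.   0.98]
jig xy -50.8 233.5 L 203.7 W 120.0 ang 11.5 [0.   0.07]
jig xy -143.6 183.2 L 17.4 W 13.6 ang 89.5 [0. 0.]
```

>>> apply_moves --targets '[[0,[0,5,0],[0,0,0]],[30,[0,10,50],[0,0,0]],[52,[-30,50,90],[0,0,8]],[52,[-223.4,218.8,100],[0,0,81.5]],[52,[-223.4,218.8,100],[0,0,81.5]],[52,[-223.4,218.8,100],[0,0,81.5]],[52,[-223.4,218.8,100],[0,0,81.5]],[52,[-223.4,218.8,100],[0,0,81.5]],[52,[-223.4,218.8,100],[0,0,81.5]],[52,[-223.4,218.8,100],[0,0,81.5]],[52,[-223.4,218.8,100],[0,0,81.5]],[52,[-223.4,218.8,100],[0,0,81.5]],[52,[-223.4,218.8,100],[0,0,81.5]],[52,[-223.4,218.8,100],[0,0,81.5]]]'

```text
time_s: 32.6
eef_pos: [405.8, 273.6, 83.5]
ee_rot: [-0.002, -0.634, 0.773, -0.002]
force: [0.1, -0.1, -0.6]
grip_width: 0.608
grip_force: 0.0
```

```bash
python3 - <<'E'
from h import *
look('w16',top=False)
E
```

```text
t 32.6 tcp [405.8 273.6  83.5] psi 168.67 F [ 0.1 -0.1 -0.6] grip 51.9 0.0 q6 -148.0
w centre [412.9 311.7] L 79.2 ang 78.9 dark dir 168.9 shift [ 7.1 38. ]
```

>>> apply_moves --targets '[[52,[0,0,-45],[0,0,0]],[52,[0,0,-90],[0,0,0]],[52,[0,0,-112],[0,0,0]],[52,[0,0,-118.5],[0,0,0]],[52,[0,0,-118.5],[0,0,0]],[52,[0,0,-118.5],[0,0,0]],[22,[0,0,-118.5],[0,0,0]],[22,[0,0,-118.5],[0,0,0]],[22,[0,0,-118.5],[0,0,0]],[22,[0,0,-118.5],[0,0,0]],[22,[0,0,-118.5],[0,0,0]],[22,[0,0,-118.5],[0,0,0]]]'

```text
time_s: 33.85
eef_pos: [406.6, 274.0, -33.5]
ee_rot: [-0.001, -0.635, 0.773, -0.003]
force: [-0.8, -1.4, 7.5]
grip_width: 0.356
grip_force: 39.1
```

>>> apply_moves --targets '[[22,[0,0,40],[0,0,0]],[22,[0,0,90],[0,0,0]],[22,[5,-20,130],[0,0,-8]],[22,[147.3,-297.7,130],[0,0,-120]],[22,[147.3,-297.7,130],[0,0,-120]],[22,[147.3,-297.7,130],[0,0,-120]],[22,[147.3,-297.7,130],[0,0,-120]],[22,[147.3,-297.7,130],[0,0,-120]],[22,[147.3,-297.7,130],[0,0,-120]],[22,[147.3,-297.7,130],[0,0,-120]],[22,[147.3,-297.7,130],[0,0,-120]],[22,[147.3,-297.7,130],[0,0,-120]],[22,[147.3,-297.7,130],[0,0,-120]],[22,[147.3,-297.7,130],[0,0,-120]],[22,[147.3,-297.7,130],[0,0,-120]],[22,[147.3,-297.7,130],[0,0,-120]],[22,[147.3,-297.7,130],[0,0,-120]],[22,[147.3,-297.7,130],[0,0,-120]]]'

```text
time_s: 35.65
eef_pos: [553.2, -24.0, 95.5]
ee_rot: [-0.002, 0.35, 0.937, 0.0]
force: [-0.1, 0.3, -0.8]
grip_width: 0.352
grip_force: 40.1
```

>>> apply_moves --targets '[[22,[0,0,0],[0,0,-51.3]],[22,[0,0,0],[0,0,-51.3]],[22,[0,0,0],[0,0,-51.3]],[22,[0,0,0],[0,0,-51.3]],[22,[0,0,0],[0,0,-51.3]],[22,[0,0,0],[0,0,-51.3]],[22,[0,0,0],[0,0,-51.3]],[22,[0,0,-40],[0,0,-51.3]],[22,[0,0,-70],[0,0,-51.3]],[22,[0,0,-70],[0,0,-51.3]],[22,[0,0,-70],[0,0,-51.3]]]'

```text
time_s: 36.75
eef_pos: [553.5, -24.1, 25.9]
ee_rot: [-0.002, 0.721, 0.693, 0.002]
force: [-0.1, 0.6, 0.5]
grip_width: 0.353
grip_force: 40.1
```

```bash
cat >> h.py <<'E'
def held(name):
    p,d,ci=snap(name);T=ctrl.sense()['eef_pos'];print('tcp jig',((T[:2]-C0)@EX).round(1),((T[:2]-C0)@EY).round(1))
    print('held plane');jig(p,ci,T[2]+43,150);print('board');jig(p,ci,26,150)
E
python3 -c "
from h import *
held('w17')"
```

```text
t 36.8 tcp [553.5 -24.1  25.9] psi -2.3 F [-0.1  0.6  0.5] grip 30.1 40.0687301158905 q6 -12.7
tcp jig -103.8 82.5
held plane
jig xy -244.4 24.4 L 20.8 W 17.1 ang -68.1 [0. 0.]
jig xy 18.2 33.6 L 14.0 W 14.0 ang -49.9 [0. 0.]
jig xy -224.0 33.9 L 23.5 W 9.7 ang 1.5 [0.   0.02]
jig xy -110.3 46.4 L 35.2 W 19.4 ang 88.1 [0.16 1.  ]
jig xy -201.1 56.0 L 17.2 W 16.5 ang -0.9 [0.   0.04]
jig xy -229.1 53.5 L 33.7 W 28.3 ang -11.5 [0. 0.]
jig xy -194.5 104.6 L 51.2 W 18.3 ang 75.9 [0.   0.02]
jig xy -42.3 112.0 L 93.9 W 15.7 ang 87.3 [1.   0.96]
jig xy -66.5 112.7 L 93.2 W 15.6 ang 87.2 [0.02 0.91]
jig xy -110.5 131.8 L 65.1 W 19.6 ang 87.7 [0. 1.]
jig xy -202.0 156.3 L 37.2 W 16.7 ang -11.4 [0. 0.]
jig xy 11.1 124.8 L 108.8 W 29.5 ang 88.2 [1.   0.07]
jig xy -16.4 196.6 L 42.5 W 17.0 ang -27.9 [0.   0.02]
board
jig xy -288.9 -18.4 L 27.5 W 22.6 ang -68.1 [0. 0.]
jig xy 58.0 -6.3 L 18.5 W 18.5 ang -49.9 [0.   0.09]
jig xy -262.0 -5.8 L 31.1 W 12.8 ang 1.5 [0.   0.07]
jig xy -111.9 10.7 L 46.5 W 25.7 ang 88.1 [0.09 1.  ]
jig xy -231.7 23.3 L 22.8 W 21.8 ang -0.9 [0.   0.04]
jig xy -268.8 20.0 L 44.5 W 37.4 ang -11.5 [0. 0.]
jig xy -223.0 87.6 L 67.7 W 24.1 ang 75.9 [0.   0.02]
jig xy -21.9 97.4 L 124.1 W 20.8 ang 87.3 [1.   0.98]
jig xy -53.8 98.2 L 123.1 W 20.6 ang 87.2 [0. 1.]
jig xy -112.2 123.5 L 86.1 W 25.9 ang 87.7 [0.02 1.  ]
jig xy -233.0 156.0 L 49.2 W 22.0 ang -11.4 [0. 0.]
jig xy 48.7 114.4 L 143.8 W 39.0 ang 88.2 [1.   0.07]
jig xy 12.4 209.1 L 56.2 W 22.4 ang -27.9 [0. 0.]
```

>>> apply_moves --targets '[[22,[0,0,-25],[0,0,0]],[22,[0,0,-37],[0,0,0]],[22,[0,0,-41],[0,0,0]],[22,[0,0,-41],[0,0,0]],[42,[0,0,-41],[0,0,0]],[42,[0,0,-41],[0,0,0]],[42,[0,0,-41],[0,0,0]],[42,[0,0,-30],[0,0,0]],[40,[0,0,15],[0,0,0]],[40,[-46,-0.4,15],[0,0,89.7]],[40,[-46,-0.4,15],[0,0,89.7]],[40,[-46,-0.4,15],[0,0,89.7]],[40,[-46,-0.4,15],[0,0,89.7]],[40,[-46,-0.4,15],[0,0,89.7]],[40,[-46,-0.4,15],[0,0,89.7]],[40,[-46,-0.4,15],[0,0,89.7]],[40,[-46,-0.4,15],[0,0,89.7]],[40,[-46,-0.4,15],[0,0,89.7]],[40,[-46,-0.4,15],[0,0,89.7]],[40,[-46,-0.4,15],[0,0,89.7]]]'

```text
time_s: 38.8
eef_pos: [507.4, -24.5, 41.0]
ee_rot: [-0.002, 0.022, 1.0, -0.001]
force: [0.1, 0.3, 0.9]
grip_width: 0.466
grip_force: 0.0
```

```bash
cat >> h.py <<'E'
def bed(name):
    p,d,ci=snap(name);T=ctrl.sense()['eef_pos'];print('tcp jig',((T[:2]-C0)@EX).round(1),((T[:2]-C0)@EY).round(1))
    for o in slats(p,ci,26,200,165):
        q=o[0]-C0;x,y=q@EX,q@EY
        if -220<x<5 and 0<y<200 and 17<o[2]<24 and max(o[4])>.5: print('jig xy',x.round(1),y.round(1),'ends',(y-o[1]/2).round(1),(y+o[1]/2).round(1),'ang',o[3],o[4])
E
python3 -c "
from h import *
bed('w18')"
```

```text
t 38.8 tcp [507.4 -24.5  41. ] psi 87.5 F [0.1 0.3 0.9] grip 39.8 0.0 q6 -103.3
tcp jig -150.5 80.2
jig xy -110.7 80.6 ends 52.0 109.2 ang 87.5 [0.33 1.  ]
```

>>> apply_moves --targets '[[40,[0,0,-40],[0,0,0]],[40,[0,0,-59],[0,0,0]],[40,[0,0,-59],[0,0,0]],[40,[6,-0.3,-59],[0,0,0]],[40,[12,-0.6,-59],[0,0,0]],[40,[18,-0.9,-59],[0,0,0]],[40,[23,-1.1,-59],[0,0,0]],[40,[28,-1.3,-59],[0,0,0]],[40,[33,-1.5,-59],[0,0,0]],[40,[37,-1.7,-59],[0,0,0]],[40,[40,-1.8,-59],[0,0,0]],[40,[42.5,-2,-59],[0,0,0]],[40,[44.5,-2,-59],[0,0,0]],[40,[46,-2.1,-59],[0,0,0]],[40,[46,-2.1,-59],[0,0,0]]]'

```text
time_s: 40.35
eef_pos: [551.5, -26.4, -19.2]
ee_rot: [-0.005, 0.024, 1.0, -0.001]
force: [-7.1, -0.8, 4.1]
grip_width: 0.471
grip_force: 3.9
```

>>> apply_moves --targets '[[40,[-8,0,0],[0,0,0]],[20,[-8,0,40],[0,0,0]],[0,[20,50,40],[0,0,0]],[0,[45,100,40],[0,0,0]],[0,[45,100,20],[0,0,0]],[0,[45,100,2],[0,0,0]],[0,[45,100,2],[0,0,0]],[0,[44.8,95,2],[0,0,0]],[0,[44.6,91,2],[0,0,0]],[0,[44.5,88,2],[0,0,0]],[0,[44.4,86,2],[0,0,0]],[0,[44.3,84.5,2],[0,0,0]],[0,[44.3,83.5,2],[0,0,0]],[0,[44.3,83,2],[0,0,0]],[0,[44.3,83,2],[0,0,0]]]'

```text
time_s: 41.85
eef_pos: [597.5, 57.1, -16.7]
ee_rot: [-0.003, 0.024, 1.0, -0.0]
force: [0.0, 4.2, 3.0]
grip_width: 0.002
grip_force: 2.4
```

```bash
python3 -c "
from h import *
bed('w19');look('w19b')"
```

```text
t 41.9 tcp [597.5  57.1 -16.7] psi 87.21 F [0.  4.2 3. ] grip 0.2 2.3935828171670437 q6 -92.9
tcp jig -64.2 165.8
jig xy -22.3 54.5 ends 17.8 91.2 ang 87.2 [1.  0.4]
jig xy -54.5 87.8 ends 25.8 149.8 ang 87.6 [1.   0.64]
jig xy -86.6 68.2 ends 34.6 101.9 ang 87.2 [0. 1.]
t 41.9 tcp [597.5  57.1 -16.7] psi 87.22 F [-0.4  5.5  3.1] grip -0.2 2.6185961812734604 q6 -92.9
w centre [644.  -71.2] L 83.1 ang 87.2 dark dir 177.2 shift [  46.5 -128.3]
w centre [609.5 -31.7] L 140.0 ang 87.2 dark dir 177.2 shift [ 12.  -88.8]
w centre [582.1 -52.7] L 76.2 ang 87.2 dark dir -2.8 shift [ -15.4 -109.9]
top centre [ 405.4 -348.8] L 157.0 ang 79.2 dark dir -10.8 shift [-192.1 -406. ]
top centre [ 530.8 -394.3] L 155.5 ang -87.3 dark dir 2.7 shift [ -66.7 -451.4]
top centre [599.2 -65.9] L 84.6 ang 87.6 dark dir 177.6 shift [   1.7 -123. ]
```

>>> apply_moves --targets '[[0,[0,6,0],[0,0,0]],[30,[0,10,50],[0,0,0]],[52,[0,10,100],[0,0,-8]],[52,[0,10,150],[0,0,-16]],[52,[0,0,190],[0,0,-24]],[52,[-66.8,-451.4,190],[0,0,-84.6]],[52,[-66.8,-451.4,190],[0,0,-84.6]],[52,[-66.8,-451.4,190],[0,0,-84.6]],[52,[-66.8,-451.4,190],[0,0,-84.6]],[52,[-66.8,-451.4,190],[0,0,-84.6]],[52,[-66.8,-451.4,190],[0,0,-84.6]],[52,[-66.8,-451.4,190],[0,0,-84.6]],[52,[-66.8,-451.4,190],[0,0,-84.6]],[52,[-66.8,-451.4,190],[0,0,-84.6]],[52,[-66.8,-451.4,190],[0,0,-84.6]],[52,[-66.8,-451.4,145],[0,0,-84.6]],[52,[-66.8,-451.4,100],[0,0,-84.6]],[52,[-66.8,-451.4,100],[0,0,-84.6]],[52,[-66.8,-451.4,100],[0,0,-84.6]]]'

```text
time_s: 43.9
eef_pos: [531.0, -394.7, 84.1]
ee_rot: [-0.002, 0.691, 0.723, 0.001]
force: [0.8, -0.0, 0.7]
grip_width: 0.608
grip_force: 0.0
```

```bash
python3 -c "
from h import *
look('w20',top=False)"
```

```text
t 43.9 tcp [ 531.  -394.7   84.1] psi 2.63 F [ 0.8 -0.   0.7] grip 51.9 0.0 q6 -49.5
w centre [ 532.9 -440.9] L 63.4 ang -87.3 dark dir 2.7 shift [  1.3 -45.5]
w centre [ 403.4 -365.3] L 74.2 ang 79.3 dark dir -10.7 shift [-128.2   30.1]
w centre [ 529.4 -349.5] L 72.3 ang -87.4 dark dir 2.6 shift [-2.2 45.9]
```

>>> apply_moves --targets '[[52,[0,1,-45],[0,0,0]],[52,[0,1,-90],[0,0,0]],[52,[0,1,-112],[0,0,0]],[52,[0,1,-119],[0,0,0]],[52,[0,1,-119],[0,0,0]],[52,[0,1,-119],[0,0,0]],[22,[0,1,-119],[0,0,0]],[22,[0,1,-119],[0,0,0]],[22,[0,1,-119],[0,0,0]],[22,[0,1,-119],[0,0,0]],[22,[0,1,-119],[0,0,0]],[22,[0,1,-119],[0,0,0]]]'

```text
time_s: 45.15
eef_pos: [531.4, -394.7, -33.8]
ee_rot: [-0.001, 0.691, 0.723, 0.001]
force: [-1.8, 1.1, 6.7]
grip_width: 0.356
grip_force: 39.5
```

>>> apply_moves --targets '[[22,[0,0,45],[0,0,0]],[22,[0,0,95],[0,0,0]],[22,[0,0,145],[0,0,0]],[22,[0,0,195],[0,0,0]],[22,[0,10,230],[0,0,-5.2]],[22,[-9.5,372.4,230],[0,0,-5.2]],[22,[-9.5,372.4,230],[0,0,-5.2]],[22,[-9.5,372.4,230],[0,0,-5.2]],[22,[-9.5,372.4,230],[0,0,-5.2]],[22,[-9.5,372.4,230],[0,0,-5.2]],[22,[-9.5,372.4,230],[0,0,-5.2]],[22,[-9.5,372.4,230],[0,0,-5.2]],[22,[-9.5,372.4,230],[0,0,-5.2]],[22,[-9.5,372.4,185],[0,0,-5.2]],[22,[-9.5,372.4,140],[0,0,-5.2]],[22,[-9.5,372.4,95],[0,0,-5.2]],[22,[-9.5,372.4,60],[0,0,-5.2]],[22,[-9.5,372.4,60],[0,0,-5.2]],[22,[-9.5,372.4,60],[0,0,-5.2]]]'

```text
time_s: 47.05
eef_pos: [521.9, -22.0, 25.4]
ee_rot: [-0.002, 0.723, 0.691, 0.002]
force: [0.4, -0.7, 0.9]
grip_width: 0.352
grip_force: 40.0
```

```bash
python3 -c "
from h import *
bed('w21');p=cv2.imread('pics/w21.png');jig(p,camera_info('wrist'),ctrl.sense()['eef_pos'][2]+42,165)"
```

```text
t 47.0 tcp [521.9 -22.   25.4] psi -2.62 F [ 0.4 -0.7  0.9] grip 30.0 39.99347269535065 q6 -13.0
tcp jig -135.5 83.2
jig xy -22.0 86.0 ends 12.4 159.5 ang 87.3 [1. 1.]
jig xy -53.8 97.6 ends 35.7 159.6 ang 87.3 [1. 1.]
jig xy -86.1 98.8 ends 38.0 159.6 ang 87.1 [0.04 1.  ]
jig xy -141.4 45.7 L 35.8 W 19.2 ang 85.9 [0.04 1.  ]
jig xy -47.9 102.6 L 113.2 W 15.6 ang 87.3 [1.   0.98]
jig xy -72.5 111.5 L 95.3 W 15.6 ang 87.4 [1. 1.]
jig xy -97.3 112.5 L 93.6 W 15.4 ang 87.1 [0.02 1.  ]
jig xy -141.4 131.5 L 65.7 W 19.3 ang 87.2 [0. 1.]
```

>>> apply_moves --targets '[[22,[0,0,-25],[0,0,0]],[22,[0,0,-37],[0,0,0]],[22,[0,0,-41],[0,0,0]],[22,[0,0,-41],[0,0,0]],[42,[0,0,-41],[0,0,0]],[42,[0,0,-41],[0,0,0]],[42,[0,0,-41],[0,0,0]],[42,[0,0,-30],[0,0,0]],[40,[0,0,15],[0,0,0]],[40,[-46,-1,15],[0,0,90]],[40,[-46,-1,15],[0,0,90]],[40,[-46,-1,15],[0,0,90]],[40,[-46,-1,15],[0,0,90]],[40,[-46,-1,15],[0,0,90]],[40,[-46,-1,15],[0,0,90]],[40,[-46,-1,15],[0,0,90]],[40,[-46,-1,15],[0,0,90]],[40,[-46,-1,15],[0,0,90]],[40,[-46,-1,15],[0,0,90]],[40,[-46,-1,15],[0,0,90]]]'

```text
time_s: 49.1
eef_pos: [475.3, -22.5, 39.9]
ee_rot: [-0.002, 0.02, 1.0, -0.001]
force: [0.2, -0.6, 0.2]
grip_width: 0.469
grip_force: 0.0
```

```bash
python3 -c "
from h import *
bed('w22')"
```

```text
t 49.1 tcp [475.3 -22.5  39.9] psi 87.7 F [ 0.2 -0.6  0.2] grip 40.1 0.0 q6 -104.3
tcp jig -182.5 80.6
jig xy -143.1 81.2 ends 52.7 109.7 ang 87.7 [0. 1.]
```

>>> apply_moves --targets '[[40,[0,0,-40],[0,0,-0.4]],[40,[0,0,-58.5],[0,0,-0.4]],[40,[0,0,-58.5],[0,0,-0.4]],[40,[6,-0.3,-58.5],[0,0,-0.4]],[40,[12,-0.6,-58.5],[0,0,-0.4]],[40,[18,-0.9,-58.5],[0,0,-0.4]],[40,[23,-1.1,-58.5],[0,0,-0.4]],[40,[28,-1.3,-58.5],[0,0,-0.4]],[40,[33,-1.5,-58.5],[0,0,-0.4]],[40,[37,-1.7,-58.5],[0,0,-0.4]],[40,[40,-1.8,-58.5],[0,0,-0.4]],[40,[42.5,-2,-58.5],[0,0,-0.4]],[40,[44.5,-2,-58.5],[0,0,-0.4]],[40,[46,-2.1,-58.5],[0,0,-0.4]],[40,[46,-2.1,-58.5],[0,0,-0.4]]]'

```text
time_s: 50.65
eef_pos: [519.4, -24.4, -19.8]
ee_rot: [-0.005, 0.026, 1.0, -0.0]
force: [-7.1, -1.6, 4.3]
grip_width: 0.469
grip_force: 3.9
```

>>> apply_moves --targets '[[40,[-8,0,0],[0,0,0.4]],[20,[-8,0,40],[0,0,0.4]],[0,[20,50,40],[0,0,0.4]],[0,[45,100,40],[0,0,0.4]],[0,[45,100,20],[0,0,0.4]],[0,[45,100,2],[0,0,0.4]],[0,[45,100,2],[0,0,0.4]],[0,[44.8,95,2],[0,0,0.4]],[0,[44.6,91,2],[0,0,0.4]],[0,[44.5,88,2],[0,0,0.4]],[0,[44.4,86,2],[0,0,0.4]],[0,[44.3,84.5,2],[0,0,0.4]],[0,[44.3,83.3,2],[0,0,0.4]],[0,[44.3,82.5,2],[0,0,0.4]],[0,[44.3,82.5,2],[0,0,0.4]]]'

```text
time_s: 52.15
eef_pos: [565.5, 58.6, -17.2]
ee_rot: [-0.003, 0.023, 1.0, -0.0]
force: [0.2, 4.7, 2.6]
grip_width: 0.001
grip_force: 2.4
```

```bash
python3 -c "
from h import *
bed('w23');look('w23b')"
```

```text
t 52.1 tcp [565.5  58.6 -17.2] psi 87.4 F [0.2 4.7 2.6] grip 0.0 2.3563968390226364 q6 -93.2
tcp jig -96.2 165.8
jig xy -54.6 55.2 ends 18.6 91.7 ang 87.4 [1.  0.4]
jig xy -86.5 88.3 ends 26.8 149.9 ang 87.4 [1.   0.64]
jig xy -118.6 68.7 ends 34.9 102.4 ang 87.4 [0. 1.]
t 52.2 tcp [565.4  58.6 -17.3] psi 87.41 F [0.4 5.4 2.4] grip -0.4 2.5191086903214455 q6 -93.2
w centre [611.9 -69. ] L 82.7 ang 87.4 dark dir 177.4 shift [  46.5 -127.6]
w centre [577.4 -29.8] L 139.4 ang 87.4 dark dir 177.4 shift [ 12.  -88.4]
w centre [550.2 -50.7] L 76.3 ang 87.4 dark dir -2.6 shift [ -15.2 -109.3]
top centre [ 405.5 -348.8] L 158.2 ang 79.2 dark dir -10.8 shift [-159.9 -407.4]
top centre [543.  -61.1] L 90.7 ang 86.9 dark dir -3.1 shift [ -22.4 -119.7]
top centre [599.1 -63.9] L 87.6 ang 86.8 dark dir 176.8 shift [  33.7 -122.5]
```

>>> apply_moves --targets '[[0,[0,6,0],[0,0,0]],[30,[0,10,50],[0,0,0]],[52,[0,10,100],[0,0,-8]],[52,[0,10,150],[0,0,-16]],[52,[0,0,180],[0,0,-24]],[52,[-160,-407.4,180],[0,0,-98.2]],[52,[-160,-407.4,180],[0,0,-98.2]],[52,[-160,-407.4,180],[0,0,-98.2]],[52,[-160,-407.4,180],[0,0,-98.2]],[52,[-160,-407.4,180],[0,0,-98.2]],[52,[-160,-407.4,180],[0,0,-98.2]],[52,[-160,-407.4,180],[0,0,-98.2]],[52,[-160,-407.4,180],[0,0,-98.2]],[52,[-160,-407.4,180],[0,0,-98.2]],[52,[-160,-407.4,180],[0,0,-98.2]],[52,[-160,-407.4,145],[0,0,-98.2]],[52,[-160,-407.4,101],[0,0,-98.2]],[52,[-160,-407.4,101],[0,0,-98.2]],[52,[-160,-407.4,101],[0,0,-98.2]]]'

```text
time_s: 54.2
eef_pos: [405.8, -349.2, 84.4]
ee_rot: [-0.002, 0.77, 0.638, 0.002]
force: [0.1, 0.3, 0.5]
grip_width: 0.61
grip_force: 0.0
```

```bash
python3 -c "
from h import *
look('w24',top=False)"
```

```text
t 54.2 tcp [ 405.8 -349.2   84.4] psi -10.74 F [0.1 0.3 0.5] grip 52.1 0.0 q6 -42.7
w centre [ 413.1 -310.3] L 80.6 ang 79.6 dark dir -10.4 shift [ 6.9 39.6]
```

>>> apply_moves --targets '[[52,[-0.5,0,-45],[0,0,0]],[52,[-0.5,0,-90],[0,0,0]],[52,[-0.5,0,-112],[0,0,0]],[52,[-0.5,0,-119],[0,0,0]],[52,[-0.5,0,-119],[0,0,0]],[52,[-0.5,0,-119],[0,0,0]],[22,[-0.5,0,-119],[0,0,0]],[22,[-0.5,0,-119],[0,0,0]],[22,[-0.5,0,-119],[0,0,0]],[22,[-0.5,0,-119],[0,0,0]],[22,[-0.5,0,-119],[0,0,0]],[22,[-0.5,0,-119],[0,0,0]]]'

```text
time_s: 55.45
eef_pos: [405.6, -350.3, -33.7]
ee_rot: [-0.001, 0.77, 0.637, 0.002]
force: [-1.5, 0.9, 8.8]
grip_width: 0.354
grip_force: 39.1
```

>>> apply_moves --targets '[[22,[0,0,45],[0,0,0]],[22,[0,0,95],[0,0,0]],[22,[0,0,145],[0,0,0]],[22,[0,0,195],[0,0,0]],[22,[0,10,220],[0,0,4]],[22,[84.4,329.5,220],[0,0,8.1]],[22,[84.4,329.5,220],[0,0,8.1]],[22,[84.4,329.5,220],[0,0,8.1]],[22,[84.4,329.5,220],[0,0,8.1]],[22,[84.4,329.5,220],[0,0,8.1]],[22,[84.4,329.5,220],[0,0,8.1]],[22,[84.4,329.5,220],[0,0,8.1]],[22,[84.4,329.5,220],[0,0,8.1]],[22,[84.4,329.5,185],[0,0,8.1]],[22,[84.4,329.5,140],[0,0,8.1]],[22,[84.4,329.5,95],[0,0,8.1]],[22,[84.4,329.5,60],[0,0,8.1]],[22,[84.4,329.5,60],[0,0,8.1]],[22,[84.4,329.5,60],[0,0,8.1]]]'

```text
time_s: 57.35
eef_pos: [489.9, -20.7, 25.8]
ee_rot: [-0.002, 0.724, 0.69, 0.002]
force: [0.2, 0.2, -0.8]
grip_width: 0.35
grip_force: 40.2
```

```bash
python3 -c "
from h import *
bed('w25');p=cv2.imread('pics/w25.png');jig(p,camera_info('wrist'),ctrl.sense()['eef_pos'][2]+42,165)"
```

```text
t 57.4 tcp [489.9 -20.7  25.8] psi -2.73 F [ 0.2  0.2 -0.8] grip 29.9 40.19234240055084 q6 -13.8
tcp jig -167.5 83.1
jig xy -22.2 80.5 ends 1.2 159.7 ang 87.3 [1.   0.87]
jig xy -54.1 85.8 ends 11.9 159.8 ang 87.2 [1. 1.]
jig xy -85.8 97.5 ends 35.2 159.8 ang 87.2 [1. 1.]
jig xy -117.7 98.3 ends 36.7 159.9 ang 87.2 [0. 1.]
jig xy -43.4 26.4 L 17.7 W 7.9 ang -2.8 [0.31 0.13]
jig xy -173.7 45.8 L 36.3 W 19.5 ang 87.2 [0.11 1.  ]
jig xy -55.7 98.4 L 121.8 W 15.7 ang 87.3 [1.   0.87]
jig xy -80.2 102.5 L 113.6 W 15.6 ang 87.2 [1. 1.]
jig xy -104.6 111.5 L 95.7 W 15.5 ang 87.2 [1. 1.]
jig xy -129.1 112.2 L 94.5 W 15.4 ang 87.3 [0.02 1.  ]
jig xy -173.4 130.8 L 66.7 W 19.3 ang 87.3 [0. 1.]
```

>>> apply_moves --targets '[[22,[0,0,-25],[0,0,0]],[22,[0,0,-37],[0,0,0]],[22,[0,0,-41],[0,0,0]],[22,[0,0,-41],[0,0,0]],[42,[0,0,-41],[0,0,0]],[42,[0,0,-41],[0,0,0]],[42,[0,0,-41],[0,0,0]],[42,[0,0,-30],[0,0,0]],[40,[0,0,15],[0,0,0]],[40,[-46,-1,15],[0,0,90]],[40,[-46,-1,15],[0,0,90]],[40,[-46,-1,15],[0,0,90]],[40,[-46,-1,15],[0,0,90]],[40,[-46,-1,15],[0,0,90]],[40,[-46,-1,15],[0,0,90]],[40,[-46,-1,15],[0,0,90]],[40,[-46,-1,15],[0,0,90]],[40,[-46,-1,15],[0,0,90]],[40,[-46,-1,15],[0,0,90]],[40,[-46,-1,15],[0,0,90]]]'

```text
time_s: 59.4
eef_pos: [443.5, -21.1, 40.4]
ee_rot: [-0.002, 0.021, 1.0, -0.001]
force: [-0.2, 0.0, -0.1]
grip_width: 0.465
grip_force: 0.0
```

```bash
python3 -c "
from h import *
bed('w26')"
```

```text
t 59.4 tcp [443.5 -21.1  40.4] psi 87.6 F [-0.2  0.  -0.1] grip 39.7 0.0 q6 -105.3
tcp jig -214.4 80.6
jig xy -174.6 81.2 ends 52.7 109.8 ang 87.6 [0. 1.]
```

>>> apply_moves --targets '[[40,[0,0,-40],[0,0,0]],[40,[0,0,-58.5],[0,0,0]],[40,[0,0,-58.5],[0,0,0]],[40,[6,-0.3,-58.5],[0,0,0]],[40,[12,-0.6,-58.5],[0,0,0]],[40,[18,-0.9,-58.5],[0,0,0]],[40,[23,-1.1,-58.5],[0,0,0]],[40,[28,-1.3,-58.5],[0,0,0]],[40,[33,-1.5,-58.5],[0,0,0]],[40,[37,-1.7,-58.5],[0,0,0]],[40,[40,-1.8,-58.5],[0,0,0]],[40,[42.5,-2,-58.5],[0,0,0]],[40,[44.5,-2,-58.5],[0,0,0]],[40,[46,-2.1,-58.5],[0,0,0]],[40,[46.5,-2.1,-58.5],[0,0,0]],[40,[46.5,-2.1,-58.5],[0,0,0]]]'

```text
time_s: 61.05
eef_pos: [487.5, -22.9, -19.2]
ee_rot: [-0.006, 0.023, 1.0, -0.0]
force: [-11.3, -2.0, 7.6]
grip_width: 0.471
grip_force: 5.3
```

>>> apply_moves --targets '[[40,[-8,0,0],[0,0,0]],[20,[-8,0,40],[0,0,0]],[0,[15,50,40],[0,0,0]],[0,[39,100,40],[0,0,0]],[0,[39,100,20],[0,0,0]],[0,[39,100,2],[0,0,0]],[0,[39,100,2],[0,0,0]],[0,[38.8,95,2],[0,0,0]],[0,[38.6,91,2],[0,0,0]],[0,[38.5,88,2],[0,0,0]],[0,[38.4,86,2],[0,0,0]],[0,[38.3,84.5,2],[0,0,0]],[0,[38.3,83.3,2],[0,0,0]],[0,[38.3,82.5,2],[0,0,0]],[0,[38.3,82.5,2],[0,0,0]]]'

```text
time_s: 62.55
eef_pos: [528.2, 60.3, -16.7]
ee_rot: [-0.003, 0.024, 1.0, 0.0]
force: [0.2, 7.0, 1.5]
grip_width: -0.003
grip_force: 3.0
```

```bash
python3 -c "
from h import *
bed('w27')"
```

```text
t 62.5 tcp [528.2  60.3 -16.7] psi 87.29 F [0.2 7.  1.5] grip -0.3 3.0121854320168495 q6 -93.4
tcp jig -133.5 165.7
jig xy -86.6 49.7 ends 16.5 82.8 ang 87.3 [1.   0.29]
jig xy -118.3 87.0 ends 24.8 149.2 ang 87.3 [1.   0.56]
jig xy -150.7 70.8 ends 33.1 108.5 ang 87.3 [0. 1.]
```

>>> apply_moves --targets '[[0,[0,6,0],[0,0,0]],[40,[0,6,40],[0,0,0]],[40,[-50.4,-40,40],[0,0,0]],[40,[-50.4,-83,40],[0,0,0]],[40,[-50.4,-83,15],[0,0,0]],[40,[-50.4,-83,-1.5],[0,0,0]],[40,[-50.4,-83,-1.5],[0,0,0]],[40,[-46.4,-83,-1.5],[0,0,0]],[40,[-43.4,-83,-1.5],[0,0,0]],[40,[-41,-83,-1.5],[0,0,0]],[40,[-39.5,-83,-1.5],[0,0,0]],[40,[-38.5,-83,-1.5],[0,0,0]],[40,[-38.5,-83,-1.5],[0,0,0]],[40,[-47,-83,-1.5],[0,0,0]],[40,[-47,-83,40],[0,0,0]],[40,[-47,-83,90],[0,0,0]],[40,[-30,-83,140],[0,0,0]],[40,[20,-83,190],[0,0,0]],[40,[20,-83,240],[0,0,0]],[40,[20,-83,240],[0,0,0]]]'

```text
time_s: 64.6
eef_pos: [550.2, -23.7, 227.6]
ee_rot: [0.001, 0.023, 1.0, -0.001]
force: [0.0, -0.7, -0.2]
grip_width: 0.473
grip_force: 0.0
```

```bash
python3 -c "
from h import *
bed('w28')"
```

```text
t 64.6 tcp [550.2 -23.7 227.6] psi 87.33 F [ 0.  -0.7 -0.2] grip 40.4 0.0 q6 -101.9
tcp jig -107.3 82.7
jig xy -22.1 79.8 ends 0.0 159.5 ang 87.4 [1.   0.98]
jig xy -53.5 79.9 ends 0.1 159.7 ang 87.4 [1. 1.]
jig xy -85.4 79.8 ends -0.1 159.6 ang 87.3 [1. 1.]
jig xy -117.7 79.9 ends -0.1 159.9 ang 87.3 [1. 1.]
jig xy -149.5 80.0 ends 0.0 160.0 ang 87.3 [0. 1.]
```

View pics/w28.png

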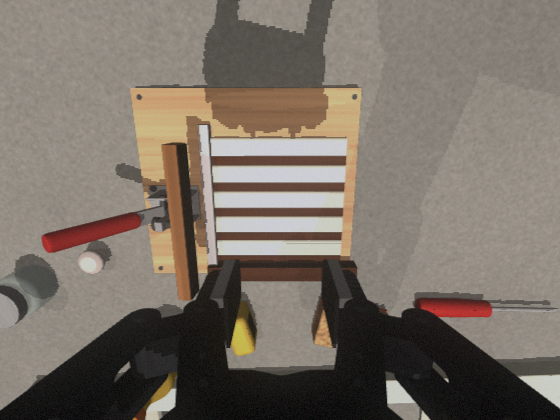

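```bash
python3 - <<'E'
from h import *
p,d,ci=snap('w29');h=cv2.cvtColor(p,cv2.COLOR_BGR2HSV)
m=((h[...,0]<8)|(h[...,0]>172))&(h[...,1]>150)&(h[...,2]>70)&(d>0);m[:,170:]=0;m[300:]=0
v,u=np.nonzero(cv2.erode(m.astype(np.uint8),np.ones((3,3))));z=d[v,u];f=K(ci)
P=np.c_[(u-ci['cx'])/f*z,(v-ci['cy'])/f*z,z]@ci['extrinsics'][:3,:3].T+ci['extrinsics'][:3,3]
J=np.c_[(P[:,:2]-C0)@EX,(P[:,:2]-C0)@EY,P[:,2]]
for y in range(-120,-70,6):
    k=abs(J[:,1]-y)<2
    if k.any(): print(y,'x',np.percentile(J[k,0],[3,97]).round(1),'ztop',np.percentile(J[k,2],95).round(1))
E
```

```text
t 64.7 tcp [550.6 -23.9 228.6] psi 87.33 F [0.1 0.3 3. ] grip 40.1 0.0 q6 -101.9
-120 x [-85.5 -84.1] ztop 156.1
-114 x [-88.  -75.6] ztop 159.2
-108 x [-87.4 -75.1] ztop 157.3
-102 x [-87.5 -75.1] ztop 149.2
-96 x [-87.1 -75.8] ztop 140.6
-90 x [-87.  -75.7] ztop 132.4
-84 x [-86.8 -75.9] ztop 123.3
-78 x [-86.4 -75.5] ztop 115.0
-72 x [-86.4 -75.6] ztop 106.5
```

>>> apply_moves --targets '[[45,[20.5,-182.5,0],[0,0,-90]],[45,[20.5,-182.5,0],[0,0,-90]],[45,[20.5,-182.5,0],[0,0,-90]],[45,[20.5,-182.5,0],[0,0,-90]],[45,[20.5,-182.5,0],[0,0,-90]],[45,[20.5,-182.5,0],[0,0,-90]],[45,[20.5,-182.5,0],[0,0,-90]],[45,[20.5,-182.5,0],[0,0,-90]],[45,[20.5,-182.5,0],[0,0,-90]],[45,[20.5,-182.5,0],[0,0,-90]],[45,[20.5,-182.5,0],[0,0,-90]],[45,[20.5,-182.5,-50],[0,0,-90]],[45,[20.5,-182.5,-90],[0,0,-90]],[45,[20.5,-182.5,-90],[0,0,-90]],[45,[20.5,-182.5,-90],[0,0,-90]]]'

```text
time_s: 66.2
eef_pos: [568.5, -206.0, 133.4]
ee_rot: [-0.003, 0.724, 0.69, 0.001]
force: [0.4, -0.5, 1.4]
grip_width: 0.526
grip_force: 0.0
```

```bash
python3 - <<'E'
from h import *
p,d,ci=snap('w30');T=ctrl.sense()['eef_pos'];print('tcp jig',((T[:2]-C0)@EX).round(1),((T[:2]-C0)@EY).round(1))
h=cv2.cvtColor(p,cv2.COLOR_BGR2HSV)
m=((h[...,0]<8)|(h[...,0]>172))&(h[...,1]>150)&(h[...,2]>60)&(d>0)
v,u=np.nonzero(m);z=d[v,u];f=K(ci)
P=np.c_[(u-ci['cx'])/f*z,(v-ci['cy'])/f*z,z]@ci['extrinsics'][:3,:3].T+ci['extrinsics'][:3,3]
J=np.c_[(P[:,:2]-C0)@EX,(P[:,:2]-C0)@EY,P[:,2]]
for y in range(-120,-60,8):
    k=(abs(J[:,1]-y)<2)&(abs(J[:,0]+79)<20)
    if k.any(): print(y,'x',np.percentile(J[k,0],[2,98]).round(1),'ztop',np.percentile(J[k,2],95).round(1))
E
```

```text
t 66.2 tcp [ 568.5 -206.   133.4] psi -2.7 F [ 0.4 -0.5  1.4] grip 44.9 0.0 q6 -28.5
tcp jig -80.4 -98.8
-120 x [-86.1 -73.4] ztop 156.0
-112 x [-87.4 -73.6] ztop 159.3
-104 x [-87.5 -73.5] ztop 152.2
-96 x [-87.7 -73.2] ztop 141.1
-88 x [-87.2 -71.8] ztop 129.4
-80 x [-87.5 -72.1] ztop 118.5
-72 x [-87.7 -72.5] ztop 106.9
-64 x [-85.  -75.2] ztop 96.7
```

View pics/w30.png

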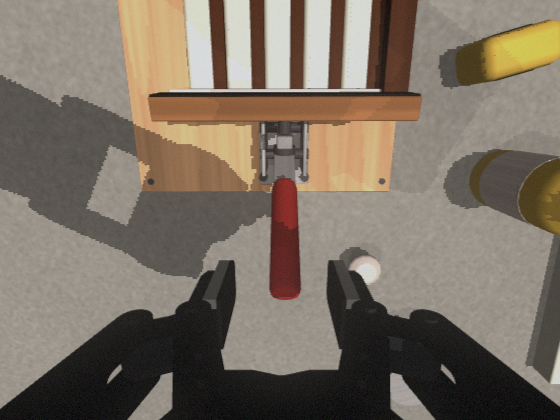

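>>> apply_moves --targets '[[45,[1,0,-30],[0,0,0]],[45,[1,0,-54],[0,0,0]],[45,[1,0,-54],[0,0,0]],[45,[1,0,-54],[0,0,0]],[12,[1,0,-54],[0,0,0]],[12,[1,0,-54],[0,0,0]],[12,[1,0,-54],[0,0,0]],[12,[1,0,-54],[0,0,0]],[12,[1,0,-54],[0,0,0]],[12,[1,0,-54],[0,0,0]],[12,[1,0,-54],[0,0,0]]]' --squeeze 40

```text
time_s: 67.35
eef_pos: [570.7, -206.6, 81.0]
ee_rot: [-0.001, 0.724, 0.69, 0.002]
force: [0.9, -0.7, 6.9]
grip_width: 0.197
grip_force: 38.9
```

>>> apply_moves --targets '[[12,[-0.3,-6.7,-5.3],[0,0,0]],[12,[-0.6,-12.8,-11.2],[0,0,0]],[12,[-0.8,-18.2,-17.7],[0,0,0]],[12,[-1,-23,-24.7],[0,0,0]],[12,[-1.2,-27.1,-32.2],[0,0,0]],[12,[-1.4,-30.4,-40],[0,0,0]],[12,[-1.5,-32.9,-48],[0,0,0]],[12,[-1.6,-34.3,-54.8],[0,0,0]],[12,[-1.6,-35.2,-61.5],[0,0,0]],[12,[-1.6,-35.5,-66.6],[0,0,0]],[12,[-1.6,-35.6,-69.5],[0,0,0]],[12,[-1.6,-35.6,-70.5],[0,0,0]],[12,[-1.6,-35.6,-70.5],[0,0,0]]]'

```text
time_s: 68.65
eef_pos: [569.0, -243.6, 9.7]
ee_rot: [-0.0, 0.724, 0.69, 0.001]
force: [1.2, -6.7, 1.0]
grip_width: 0.2
grip_force: 39.0
```

>>> apply_moves --targets '[[40,[0,0,0],[0,0,0]],[40,[0,0,0],[0,0,0]],[40,[0,0,0],[0,0,0]],[40,[0,0,0],[0,0,0]],[40,[0,0,10],[0,0,0]],[40,[0,0,40],[0,0,0]],[40,[0,0,90],[0,0,0]],[40,[0,0,140],[0,0,0]],[40,[-20,60,190],[0,0,0]],[40,[-20,100,230],[0,0,0]],[40,[-20,140,230],[0,0,0]],[40,[-20,140,230],[0,0,0]],[40,[-20,140,230],[0,0,0]],[40,[-20,140,230],[0,0,0]]]'

```text
time_s: 70.05
eef_pos: [547.9, -101.8, 238.8]
ee_rot: [-0.002, 0.723, 0.69, 0.001]
force: [-0.2, 0.1, -0.1]
grip_width: 0.469
grip_force: 0.0
```

```bash
python3 -c "
from h import *
bed('w31')"
```

```text
t 70.0 tcp [ 547.9 -101.8  238.8] psi -2.67 F [-0.2  0.1 -0.1] grip 40.0 0.0 q6 -20.1
tcp jig -106.5 4.2
jig xy -117.2 95.1 ends 31.5 158.8 ang 87.3 [1. 1.]
jig xy -149.2 95.2 ends 31.5 158.9 ang 87.2 [0. 1.]
jig xy -21.3 95.5 ends 31.4 159.7 ang 87.2 [1. 1.]
jig xy -53.1 95.6 ends 31.4 159.7 ang 87.2 [1. 1.]
jig xy -85.1 95.6 ends 31.5 159.8 ang 87.3 [1. 1.]
```

View pics/w31.png

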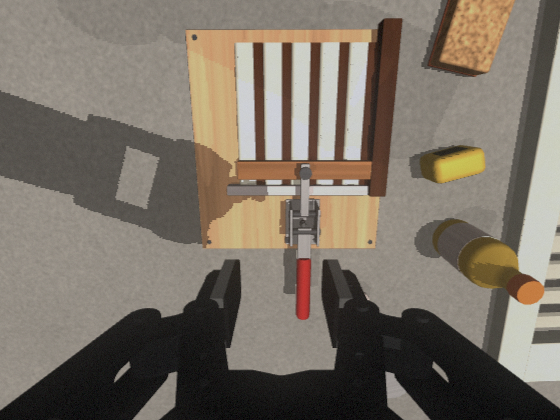

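The bar is down across all five slats (rows 160–180) and the handle is level (303, 285). The row is square and touching, so I'm handing in.

```bash
python3 -c "
from rig import ctrl
print(ctrl.finish_job())"
```

```text
the job is handed in; nothing more can be done
None
```

The job is handed in at about 70 s of the 210 s: the offcut is in the grey bin, all five slats lie in one tight, square row with the bare-wood edge towards the fence and ends against the stop, and the clamp stays down on its own; I moved none of the other items.

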